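Change an inspection camera over to its long lens and lock the lens slide

ROBOT

A 6-joint arm with a two-finger parallel gripper is mounted at the origin on a cart in front of the work surface, level with it; the furniture and walls round the work are solid. World frame = base frame: x ahead of the robot, y to its left, z up, the work surface at z = 0. Lengths are in m, angles in degrees, forces in N, time in s.
With the tool pointing down it reaches from about 0.35 to 0.875 m from the base axis. Payload 4.2 kg.
Tool frame: the origin (TCP) lies midway between the tips of the shut fingers; the grasp point (between the pads) lies 19 mm behind it; z points along the fingers, y is the line along which they close (so a half turn about z gives the same grasp; the last joint's range is limited). The gripper opens to 87 mm and grips with 3 to 60 N. Pads are 19 mm wide; open, the fingers measure 117 mm over their backs; the gripper's body (75 mm by 190 mm) begins 51 mm behind the grasp point.
Start: joints at [-48.495, 22.042, 0.453, 0, -68.411, -14.817], TCP at [0.281, -0.558, 0.223] pointing down, gripper open.
Joint ranges: [-179.83, 179.83], [-69.29, 118.12], [-61.27, 80.66], [-181.25, 117.63], [-171.15, -9.14], [-177.46, 177.46]. Speed limits (degrees/s): [159.86, 159.86, 180, 180, 180, 180].

INTERFACE

Orientations are given as a 3x3 rotation matrix whose columns are the frame's x, y, z axes.
In Python, from station import sense, capture, camera_params, finish_job gives the robot as it stands.
- The arm moves only by the tool drive_tool, never from a script. Its argument "rows" is a list of rows, each an object of numbers: "tx", "ty", "tz": the shift along the tool's x, y, z in cm; "ax", "ay", "az": the turn, a rotation vector about the tool's x, y, z in rad; "claw": the finger opening in cm, from 0 to 8.7. In form: [{"tx": .., "ty": .., "tz": .., "ax": .., "ay": .., "az": .., "claw": ..}, ...]. A call has 1 to 10 rows; each row shifts and turns the commanded pose from where the row before left it, along the tool's axes as they then stand; what a row does not reach is not made up. A row lasts 1/12 s, in which the tool goes at most 41.7 mm and 7.16 degrees, less where a joint would pass 70% of its speed; a pose out of reach is approached as far as the arm can. A call with a gripper value outside its range is refused whole. The fingers move at their own pace and stop on an object; the grip force is fixed at half the most. Time passes only in rows, so rows that do not move let the fingers close. It gives the time, the measured TCP pose, the force, the opening and the grip force at its end, in the units of the state.
- sense(): the state, without advancing time (a new reading comes with each control period).
- capture(name): name is "scene" or "top" or "wrist"; returns (picture, depth): 400x640x3 uint8, red, green, blue; 400x640 float32, m along the optical axis (not along the pixel's ray), 0 where there is no reading.
- camera_params(name): a dict with "intrinsics" (3x3 intrinsics, pixels), "R" (3x3) and "t" (3): a world point X has camera coordinates R X + t; the wrist camera has in their place "tool_from_camera" (4x4, takes a point from camera to tool coordinates, whose origin is the TCP and whose axes are the flange's). Camera axes: x right, y down, z forward; pixel columns grow to the right and rows downward; lengths in m; the calibration is good to about 2 mm. A picture is of the moment at which its call begins: read the wrist's pose just before it. camera_params takes no time and is no camera call.
- finish_job(): hands the job in; it is judged then, once.
The state is a dict: "time_s": time; "joints": joint angles; "joint_velocities": joint speeds; "effort": joint torques, N m; "tcp_pos": TCP position; "ee_rot": TCP orientation; "wrist_force": force on the tool from outside, world axes, zero at the start; "moment": the same for the moment, N m; "gripper_width": opening from 0.0 (shut) to 1.0 (fully open); "gripper_force": force on a finger pad.
Only numpy, scipy, OpenCV 4.12 (cv2) and the standard library are available. Lean on these libraries where they do the work, as an engineer would, in place of code of your own. Each camera call takes 0.05 s, during which the arm holds its last target. There are 200 camera calls.

TASK

Change the inspection camera over to its long lens for a calibrated series: slide the black grip below the camera to the right, towards the lock bridge, until the lens slide is fully home against its stop. Then take the thicker of the two T-handle hex keys from the wooden block, fit it into the recessed socket screw in the top of the lock bridge by turning it until it drops in, and turn it clockwise until the lock is fully tight. Leave that key standing in the screw, ready for changing back; do not lean on the camera, and leave the thin key, both resin samples and the loupe where they are.

Things in the scene. Friction and masses are not known exactly. Their poses are not given: they have to be found in the camera images.
- stand: Inspection camera stand, fixed: grey base 165 x 220 x 18 mm, aluminium column at its rear, lens slide along its y axis at height 100-109 mm, aluminium lock bridge 80 (x) x 44 (y) mm, top 146 mm high, over the slide's right end (-y). Origin: worktop level, straight below the camera's axis, centre of the base to 3 mm. x from the grip side to the column, y left, z up.
- camera: White camera housing 80 (x) x 68 (y) mm, height 125 to 190 mm, fixed over the slide; front face at stand x = -40 mm. An upright gripper at the slide's grip would hit it; one leaning back 30 to 45 degrees (fingers pointing forward and down, body on the stand's -x side) clears it. Origin and axes as stand. Do not push it with over 10 N.
- slide_grip (a point): Centre of the slide's black grip block, 20 (x) x 18 (y) x 32 (z) mm: height 108 mm, 60 mm in front (-x) of the camera's axis, on a 12 mm wide arm from the slide behind it. Free on both y sides: pinch it across y. Only the 18 mm high base is below. Axes as stand. It travels with the slide, to the right (-y of the stand).
- slide (a joint): Position of the lens slide, m: 0 at the left stop (short wide lens under the camera), 0.046 fully home at the right stop (long lens under the camera). About 4 N of friction; stays where left; hard stop at each end. Starts between 0 and 0.02.
- lock_hole (a point): Mouth centre of the vertical recess in the lock bridge's top, height 146 mm, at stand x 0, y -105 mm. Bore 15 mm wide, countersunk 4 mm; screw head 12 mm down, its hex socket 12.8 mm across flats, 12 mm deep, turned at random: the key enters only within 7 degrees of a match (every 60). Turns clockwise from above to a hard stop, 50 to 110 degrees left, resisting with 0.1 N m. z up.
- lock_pin (a joint): How far the screw has driven the lock pin down towards the slide, m: 0 to 0.0064 at the start (clear of the slide), 0.012 with the screw at its stop, the pin's end then being 5 mm down in the slide's hole; 6.3 mm per radian of screw turn. It enters the hole only if the slide is within 1.5 mm of home, else it jams on the slide.
- thick_key: Thick T-handle hex key, about 0.22 kg: steel shank 12 mm across flats, 95 mm long; on it a black cross bar 80 (x) x 18 (y) x 20 (z) mm. Origin: centre of the shank's tip; z up the shank, x along the bar. Stands in one hole of the wooden block, tip 10 mm above the worktop.
- thick_key_tip (a point): Centre of the tip of the thick key's shank (its origin).
- thick_key_bar (a point): Centre of the thick key's cross bar, 105 mm above its tip.
- thin_key: Thin T-handle hex key: shank 8 mm across flats, 80 mm long, cross bar 62 x 14 x 17 mm. Origin and axes as the thick key's. Too thin to drive the screw; stays in the other hole of the block.
- key_block: Light wooden block, fixed, 60 (x) x 150 (y) x 44 (z) mm, with two round holes 16.5 mm wide, 34 mm deep at y = -50 and +50 mm, in which the keys stand (either way round). Origin: centre of its underside; z up.
- sample: Whitish round resin sample, 32 mm wide, 24 mm high, lying on the stand's disc under the lens. Origin: centre of its underside. Stays there.
- loupe1: Black stand loupe, 40 mm wide, 42 mm high, on the worktop between the stand and the power strip. Origin: centre of its underside. Stays there.
- sample_2: Black round resin sample, 32 mm wide, 20 mm high, on the worktop left of the stand. Origin: centre of its underside. Stays there.
Mind the look-alikes: they are no part of the job. Leave any pink or yellow look-alike of the thick_key alone.

How it is judged:
By the outcome, as a careful person would: the job done as asked, in the order asked, and still so for the second after the job is handed in, with the robot touching nothing.
It also fails if it takes over 58 s, if anything falls off the work surface, if the arm or the gripper's body presses on something with over 40 N, if the wrist force passes 120 N, or if a joint passes its speed limit or range.

## Working session

There is one attempt and no reset: what is moved stays moved. The work goes in short steps, Python scripts to look and compute and a tool call to move; the robot and the scene stay as the last step left them, time stands still between calls to the robot, and variables do not carry over. Pictures are saved under pics/ and viewed, at most 10 in all, crops included, and the job is handed in when it is done.

Besides the shell and the picture viewer there is one more tool, called after "Call:" as name(argument=value, ...), one argument or row to a line, values as JSON. drive_tool: Moves the arm, as the interface text tells. Its arguments: {"type":"object","properties":{"rows":{"type":"array"}},"required":["rows"]}

```bash
mkdir -p pics; ls
python3 - <<'E'
from station import *
import cv2,numpy as np
s=sense();print(s)
for n in("scene","top","wrist"):
    p,d=capture(n);cv2.imwrite(f"pics/{n}0.png",p[:,:,::-1]);np.savez(f"pics/{n}0.npz",p=p,d=d)
    c=camera_params(n);print(n,{k:np.round(v,4).tolist() for k,v in c.items()})
a=cv2.imread("pics/scene0.png")
E
```

```text
pics
{'time_s': 0.0, 'joints': array([-4.84963836e+01,  2.20907038e+01,  3.81029410e-01, -2.97433903e-02,
       -6.84118580e+01, -1.48155408e+01]), 'joint_velocities': array([-0.05326383,  0.03652199,  0.09742934, -0.03641664, -0.00258692,
       -0.04080169]), 'effort': array([ 1.00736626e-03, -3.90670609e+01,  1.87410629e+01,  4.21992481e+00,
        1.10128045e-02, -2.06980035e-04]), 'tcp_pos': array([ 0.28045032, -0.55787449,  0.2214668 ]), 'ee_rot': array([[-8.93550839e-01, -4.48960809e-01, -1.04407495e-03],
       [-4.48962016e-01,  8.93548805e-01,  1.90838959e-03],
       [ 7.61397938e-05,  2.17399311e-03, -9.99997634e-01]]), 'wrist_force': array([-0.18375577, -0.02891182, -0.74596267]), 'moment': array([-0.03739951, -0.03400347, -0.04126624]), 'gripper_force': 0.0, 'gripper_width': 1.0034071051907307}
scene {'intrinsics': [[416.5812, 0.0, 313.4639], [0.0, 416.5812, 195.7437], [0.0, 0.0, 1.0]], 'R': [[-0.6026, -0.7979, -0.0118], [-0.4386, 0.3436, -0.8304], [0.6667, -0.4952, -0.557]], 't': [0.3112, 0.3053, 0.6898]}
top {'intrinsics': [[435.3768, 0.0, 319.747], [0.0, 435.3768, 198.2406], [0.0, 0.0, 1.0]], 'R': [[-0.0226, -0.9996, 0.0153], [-0.9967, 0.0213, -0.0782], [0.0778, -0.0171, -0.9968]], 't': [0.0432, 0.5057, 1.1351]}
wrist {'intrinsics': [[281.2813, 0.0, 317.6169], [0.0, 281.2813, 200.3866], [0.0, 0.0, 1.0]], 'tool_from_camera': [[-0.0005, -0.9633, -0.2683, 0.0732], [1.0, -0.0007, 0.0009, -0.0006], [-0.001, -0.2683, 0.9633, -0.163], [0.0, 0.0, 0.0, 1.0]]}
```

View pics/scene0.png

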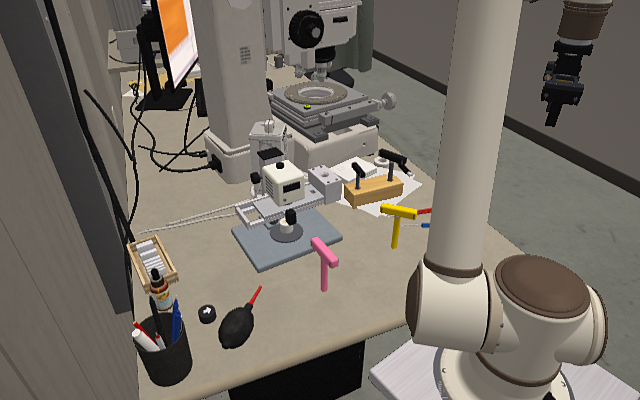

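View pics/top0.png

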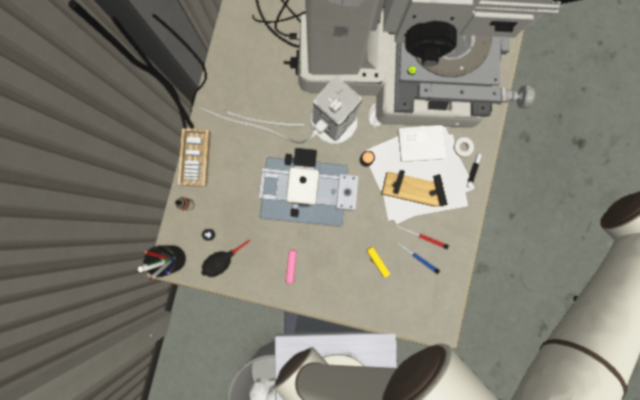

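The top view shows the stand base at (262–350, 157–225), the bridge at about (347,191), the grip at about (295,212), the thick key's bar at (439,190) and the thin one's at (399,182). The pink and yellow look-alikes stand nearer the robot, at (291,266) and (378,262).

```bash
python3 - <<'E'
import cv2,numpy as np
a=cv2.imread("pics/top0.png")[140:240,250:460];b=cv2.imread("pics/scene0.png")[140:275,225:425]
a=cv2.resize(a,(0,0),fx=3.8,fy=3.8,interpolation=cv2.INTER_CUBIC)
cv2.imwrite("pics/c0.png",a)
E
cat > h.py <<'E'
from station import *
import cv2,numpy as np
def cam(n,s=None):
    c=camera_params(n);K=np.array(c["intrinsics"])
    if n=="wrist":
        T=np.array(c["tool_from_camera"]);s=s or sense();Rw=np.array(s["ee_rot"])
        return K,Rw@T[:3,:3],Rw@T[:3,3]+s["tcp_pos"]
    R=np.array(c["R"]);return K,R.T,-R.T@np.array(c["t"])
def ray(C,u,v):
    K,R,o=C;return o,R@np.array([(u-K[0,2])/K[0,0],(v-K[1,2])/K[1,1],1])
def onz(C,u,v,z):
    o,d=ray(C,u,v);return o+d*(z-o[2])/d[2]
def two(C1,p1,C2,p2):
    o1,d1=ray(C1,*p1);o2,d2=ray(C2,*p2)
    k=np.linalg.lstsq(np.c_[d1,-d2],o2-o1,rcond=None)[0];a=o1+k[0]*d1;b=o2+k[1]*d2
    return (a+b)/2,np.linalg.norm(a-b)
def proj(C,X):
    K,R,o=C;q=K@(R.T@(np.array(X)-o));return q[:2]/q[2]
def pts(C,d):  # all pixels to world by depth
    K,R,o=C;v,u=np.indices(d.shape);q=np.stack([(u-K[0,2])/K[0,0]*d,(v-K[1,2])/K[1,1]*d,d],-1)
    return q@R.T+o
E
python3 - <<'E'
from h import *
for n,P in(("top",[(439,190),(399,182),(347,191),(303,186),(295,212),(310,222)]),):
    z=np.load(f"pics/{n}0.npz");W=pts(cam(n),z["d"])
    for u,v in P: print(n,u,v,W[v,u].round(3))
z=np.load("pics/top0.npz");W=pts(cam("top"),z["d"]);p=z["p"].astype(int)
sub=np.zeros(p.shape[:2],bool);sub[140:240,250:460]=1
for name,m in(("bars",(p.max(2)<60)&(W[:,:,2]>.09)&(W[:,:,2]<.14)),("bridge",(W[:,:,2]>.138)&(W[:,:,2]<.155)&(p.min(2)>110)),("base",(W[:,:,2]>.01)&(W[:,:,2]<.03)),("cam",(W[:,:,2]>.18)&(W[:,:,2]<.2)&(p.min(2)>150))):
    m=(m&sub).astype(np.uint8);n,l,st,c=cv2.connectedComponentsWithStats(m)
    for i in range(1,n):
        if st[i,4]>15:
            X=W[l==i];q=cv2.minAreaRect(X[:,:2].astype(np.float32)*1000)
            print(name,st[i],X.mean(0).round(3),[np.round(t,1) for t in q])
E
```

```text
top 439 190 [ 0.512 -0.255  0.126]
top 399 182 [ 0.535 -0.162  0.11 ]
top 347 191 [ 0.515 -0.033  0.121]
top 303 186 [0.522 0.072 0.191]
top 295 212 [0.466 0.094 0.124]
top 310 222 [0.444 0.059 0.022]
bars [394 172   9  20  60] [ 0.535 -0.16   0.108] [array([ 537.6, -159.6]), array([ 9.1, 50.9]), np.float64(71.7)]
bars [434 176  12  29 152] [ 0.512 -0.256  0.125] [array([ 512.1, -256.2]), array([68.8, 13.1]), np.float64(11.4)]
bars [292 210   6   6  32] [0.466 0.096 0.124] [array([465.3,  95.4]), array([12.2, 12.4]), np.float64(89.7)]
bridge [336 175  22  35 609] [ 0.51  -0.03   0.147] [array([510.4, -30.1]), array([44.2, 80.1]), np.float64(83.0)]
base [322 140  23   4  57] [ 0.661 -0.008  0.014] [array([659.9,  -7.2]), array([59.5,  8.7]), np.float64(88.7)]
base [399 140  47  22 923] [ 0.63  -0.242  0.025] [array([ 628.5, -246.4]), array([127.6,  57.8]), np.float64(88.6)]
base [454 140   6  16  72] [ 0.638 -0.341  0.016] [array([ 636.7, -340.1]), array([14.8, 41.7]), np.float64(87.7)]
base [265 157  29  14 259] [0.6   0.145 0.019] [array([600.6, 138.3]), array([75.3, 32.4]), np.floa
[... 225 characters left out ...]
p.float64(81.8)]
base [263 177  14  19 217] [0.542 0.164 0.019] [array([541.9, 163.8]), array([33.1, 46.1]), np.float64(82.6)]
base [381 178  19  22  43] [ 0.519 -0.146  0.019] [array([ 521. , -146.2]), array([66.4, 33.2]), np.float64(33.7)]
base [331 190   4   5  19] [ 0.522 -0.002  0.018] [array([522.4,  -2.2]), array([ 8.1, 10.9]), np.float64(87.6)]
base [ 260  199   84   28 1476] [0.469 0.082 0.019] [array([470.3,  81.6]), array([219.8,  53. ]), np.float64(82.9)]
base [419 234  13   6  35] [ 0.397 -0.243  0.013] [array([ 395.5, -244.9]), array([33.8, 10.6]), np.float64(65.3)]
cam [ 286  166   33   39 1013] [0.523 0.075 0.19 ] [array([525.5,  74.7]), array([68.4, 84.1]), np.float64(82.9)]
```

View pics/c0.png

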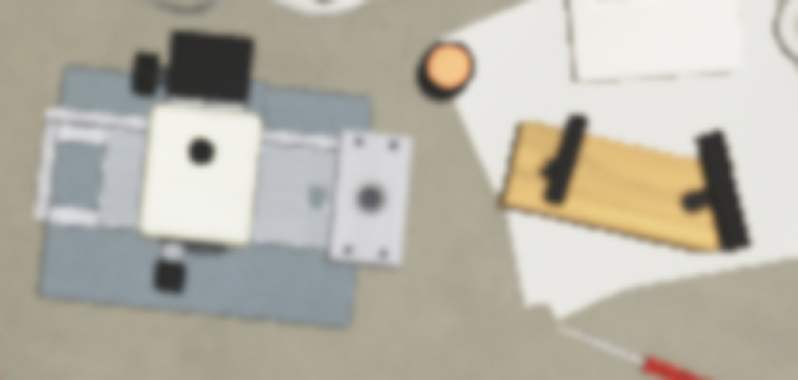

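The crop shows the stand yawed about −7°, with the dark lock hole at crop (370,198), the black grip at (170,275), the thick bar at (724,190) and the thin bar at (566,158).

Run:
```python
from h import *
C=cam("top");S=cam("scene")
print("hole",onz(C,250+370/3.8,140+198/3.8,.146).round(4))
z=np.load("pics/top0.npz");W=pts(C,z["d"]);p=z["p"].astype(int)
zs=np.load("pics/scene0.npz");Ws=pts(S,zs["d"]);ps=zs["p"].astype(int)
for n,w,q in(("top",W,p),("scene",Ws,ps)):
  for nm,m in(("pink",(q[:,:,0]>180)&(q[:,:,1]<150)&(q[:,:,2]>120)),("yel",(q[:,:,0]>180)&(q[:,:,1]>150)&(q[:,:,2]<90))):
    X=w[m&(w[:,:,2]<.3)&(w[:,:,0]<.5)];print(n,nm,np.percentile(X,[3,50,97],axis=0).round(3).tolist())
  # highest thing near the stand in 4cm cells, stand axes
  o=np.array([.5236,.0744]);a=np.radians(-7);R=np.array([[np.cos(a),-np.sin(a)],[np.sin(a),np.cos(a)]])
  L=(w[:,:,:2]-o)@R
  for i in range(-4,5):
    print(n,i*40,[round(float(w[:,:,2][(abs(L[:,:,0]-i*.04)<.02)&(abs(L[:,:,1]-j*.04)<.02)].max(initial=0)),2) for j in range(3,-8,-1)])
# grip: dark blob, two views
g=(ps.max(2)<60)&(Ws[:,:,2]>.09)&(Ws[:,:,2]<.13)&(abs(Ws[:,:,0]-.46)<.03)&(abs(Ws[:,:,1]-.095)<.04)
X=Ws[g];print("grip scene",len(X),X.mean(0).round(4),X.min(0).round(3),X.max(0).round(3),np.argwhere(g).mean(0))
b=(ps.max(2)<60)&(Ws[:,:,2]>.1)&(Ws[:,:,2]<.14)&(abs(Ws[:,:,0]-.51)<.06)&(abs(Ws[:,:,1]+.256)<.04)
X=Ws[b];print("bar scene",len(X),X.mean(0).round(4),X.min(0).round(3),X.max(0).round(3))
```

```text
hole [ 0.5098 -0.0314  0.146 ]
top pink [[0.297, 0.097, 0.0], [0.336, 0.11, 0.114], [0.375, 0.119, 0.119]]
top yel [[0.311, -0.126, 0.111], [0.342, -0.103, 0.115], [0.375, -0.082, 0.119]]
top -160 [0.03, 0.01, 0.11, 0.12, 0.01, 0.01, 0.01, 0.12, 0.12, 0.12, 0.01]
top -120 [0.03, 0.01, 0.01, 0.01, 1.17, 0.01, 0.01, 0.12, 0.12, 0.01, 0.01]
top -80 [0.02, 0.02, 0.13, 0.13, 0.02, 0.02, 0.02, 0.01, 0.01, 0.01, 0.01]
top -40 [0.11, 0.11, 0.2, 0.2, 0.19, 0.15, 0.15, 0.01, 0.01, 0.01, 0.01]
top 0 [0.11, 0.11, 0.2, 0.2, 0.2, 0.15, 0.15, 0.01, 0.1, 0.11, 0.05]
top 40 [0.12, 0.12, 0.21, 0.21, 0.21, 0.15, 0.15, 0.01, 0.05, 0.11, 0.05]
top 80 [0.02, 0.02, 0.21, 0.21, 0.21, 0.03, 0.02, 0.05, 0.05, 0.11, 0.05]
top 120 [0.01, 0.01, 0.07, 0.12, 0.11, 0.01, 0.01, 0.05, 0.01, 0.03, 0.03]
top 160 [0.02, 0.02, 0.02, 0.12, 0.22, 0.22, 0.02, 0.01, 0.01, 0.03, 0.03]
scene pink [[0.3, 0.1, 0.111], [0.334, 0.109, 0.114], [0.373, 0.119, 0.116]]
scene yel [[0.309, -0.124, 0.11], [0.34, -0.103, 0.114], [0.373, -0.081, 0.116]]
scene -160 [0.03, 0.0, 0.11, 0.12, 0.0, 0.0, 0.0, 0.11, 0.12, 0.11, 0.0]
scene -120 [0.03, 0.0, 0.0, 0.0, 0.0, 0.0, 0.0, 0.12, 0.11, 0.0, 0.01]
scene -80 [0.02, 0.02, 0.12, 0.12, 0.02, 0.02, 0.02, 0.0, 0.0, 0.01, 0.01]
scene -40 [0.11, 0.11, 0.19, 0.19, 0.19, 0.15, 0.15, 0.0, 0.0, 0.01, 0.0]
scene 0 [0.11, 0.11, 0.19, 0.2, 0.19, 0.15, 0.15, 0.0, 0.05, 0.11, 0.05]
scene 40 [0.11, 0.11, 0.21, 0.21, 0.21, 0.15, 0.15, 0.0, 0.05, 0.11, 0.05]
scene 80 [0.02, 0.02, 0.21, 0.21, 0.2, 0.0, 0.0, 0.0, 0.05, 0.11, 0.04]
scene 120 [0.0, 0.0, 0.08, 0.1, 0.0, 0.0, 0.0, 0.0, 0.0, 0.03, 0.03]
scene 160 [0.02, 0.02, 0.02, 0.15, 0.22, 0.21, 0.0, 0.0, 0.0, 0.03, 0.03]
grip scene 144 [0.4625 0.1006 0.112 ] [0.455 0.09  0.092] [0.483 0.109 0.124] [216.40277778 290.38194444]
bar scene 222 [ 0.5085 -0.2535  0.1176] [ 0.473 -0.272  0.104] [ 0.551 -0.241  0.126]
```

Call:
drive_tool(
  rows=[
    {"tz":-3,"az":0.118,"claw":6},
    {"tz":-3,"az":0.118,"claw":6},
    {"tx":-3,"az":0.118,"claw":6},
    {"tx":-3,"az":0.118,"claw":6},
    {"ty":3,"az":0.118,"claw":6},
  ],
)

```text
invalid input at $.rows[0]: expected keys tx, ty, tz, ax, ay, az, claw
```

Call:
drive_tool(
  rows=[
    {"tx":0,"ty":0,"tz":-2,"ax":0,"ay":0,"az":0.118,"claw":6},
    {"tx":0,"ty":0,"tz":-2,"ax":0,"ay":0,"az":0.118,"claw":6},
    {"tx":0,"ty":0,"tz":-2,"ax":0,"ay":0,"az":0.118,"claw":6},
    {"tx":0,"ty":0,"tz":-2,"ax":0,"ay":0,"az":0.118,"claw":6},
    {"tx":0,"ty":0,"tz":0,"ax":0,"ay":0,"az":0.116,"claw":6},
    {"tx":-0.5,"ty":4,"tz":0,"ax":0,"ay":0,"az":0,"claw":6},
    {"tx":-0.5,"ty":4,"tz":0,"ax":0,"ay":0,"az":0,"claw":6},
    {"tx":-0.5,"ty":4,"tz":0,"ax":0,"ay":0,"az":0,"claw":6},
    {"tx":-0.5,"ty":4,"tz":0,"ax":0,"ay":0,"az":0,"claw":6},
    {"tx":-0.5,"ty":4,"tz":0,"ax":0,"ay":0,"az":0,"claw":6},
  ],
)

```text
time_s: 0.98
tcp_pos: [0.3297, -0.3611, 0.3021]
ee_rot: [[-0.992, 0.123, -0.0], [0.123, 0.992, 0.001], [0.001, 0.0, -1.0]]
wrist_force: [0.9, -0.1, 0.3]
gripper_width: 0.689
gripper_force: 0.0
```

Call:
drive_tool(
  rows=[
    {"tx":-0.5,"ty":4,"tz":0,"ax":0,"ay":0,"az":0,"claw":6},
    {"tx":-0.5,"ty":4,"tz":0,"ax":0,"ay":0,"az":0,"claw":6},
    {"tx":-0.5,"ty":4,"tz":0,"ax":0,"ay":0,"az":0,"claw":6},
    {"tx":-0.5,"ty":4,"tz":0,"ax":0,"ay":0,"az":0,"claw":6},
    {"tx":0,"ty":4,"tz":0,"ax":0,"ay":0,"az":0,"claw":6},
    {"tx":0,"ty":4,"tz":0,"ax":0,"ay":0,"az":0,"claw":6},
    {"tx":0,"ty":4,"tz":0,"ax":0,"ay":0,"az":0,"claw":6},
    {"tx":0,"ty":4,"tz":0,"ax":0,"ay":0,"az":0,"claw":6},
    {"tx":0,"ty":4,"tz":0,"ax":0,"ay":0,"az":0,"claw":6},
    {"tx":0,"ty":4,"tz":0,"ax":0,"ay":0,"az":0,"claw":6},
  ],
)

```text
time_s: 1.82
tcp_pos: [0.3979, 0.0336, 0.3027]
ee_rot: [[-0.993, 0.121, 0.001], [0.121, 0.993, 0.0], [-0.001, 0.001, -1.0]]
wrist_force: [1.1, 0.1, -0.5]
gripper_width: 0.695
gripper_force: 0.0
```

Call:
drive_tool(
  rows=[
    {"tx":0,"ty":1.5,"tz":0,"ax":0,"ay":-0.122,"az":0,"claw":6},
    {"tx":0,"ty":1.5,"tz":0,"ax":0,"ay":-0.122,"az":0,"claw":6},
    {"tx":0,"ty":1.5,"tz":0,"ax":0,"ay":-0.122,"az":0,"claw":6},
    {"tx":0,"ty":1.5,"tz":0,"ax":0,"ay":-0.122,"az":0,"claw":6},
    {"tx":0,"ty":0.5,"tz":0,"ax":0,"ay":-0.122,"az":0,"claw":6},
    {"tx":3,"ty":0,"tz":3,"ax":0,"ay":0,"az":0,"claw":6},
    {"tx":3,"ty":0,"tz":3,"ax":0,"ay":0,"az":0,"claw":6},
    {"tx":0,"ty":0,"tz":3,"ax":0,"ay":0,"az":0,"claw":6},
    {"tx":0,"ty":0,"tz":0,"ax":0,"ay":0,"az":0,"claw":6},
  ],
)

```text
time_s: 2.57
tcp_pos: [0.4141, 0.0675, 0.2116]
ee_rot: [[-0.863, 0.11, 0.493], [0.091, 0.994, -0.062], [-0.497, -0.009, -0.868]]
wrist_force: [-0.5, -1.3, -0.7]
gripper_width: 0.687
gripper_force: 0.0
```

```bash
cat >> h.py <<'E'
def snap(n,f):
    s=sense();p,d=capture(n);cv2.imwrite(f"pics/{f}.png",p[:,:,::-1]);C=cam(n,s);return s,p.astype(int),d,C,pts(C,d)
def tool(s,X): return np.array(s["ee_rot"]).T@(np.array(X)-s["tcp_pos"])
E
python3 - <<'E'
from h import *
s,p,d,C,W=snap("wrist","w1")
print(s["tcp_pos"],s["joints"].round(1));print(s["ee_rot"].round(3))
g=(p.max(2)<60)&(W[:,:,2]>.08)&(W[:,:,2]<.14)&(abs(W[:,:,0]-.465)<.04)&(abs(W[:,:,1]-.09)<.06)
n,l,st,c=cv2.connectedComponentsWithStats(g.astype(np.uint8))
for i in range(1,n):
    if st[i,4]>50:
        X=W[l==i];print(st[i],X.mean(0).round(4),np.percentile(X,[2,98],axis=0).round(4).tolist(),"tool",tool(s,X.mean(0)).round(4))
E
```

```text
[0.41407706 0.06748604 0.21155244] [  40.7  -11.6  -60.1   48.5  -29.5 -177.4]
[[-0.863  0.11   0.493]
 [ 0.091  0.994 -0.062]
 [-0.497 -0.009 -0.868]]
[343 174  21  33 605] [0.4616 0.096  0.1157] [[0.457, 0.0869, 0.097], [0.474, 0.105, 0.1254]] tool [0.0092 0.0344 0.1049]
```

View pics/w1.png

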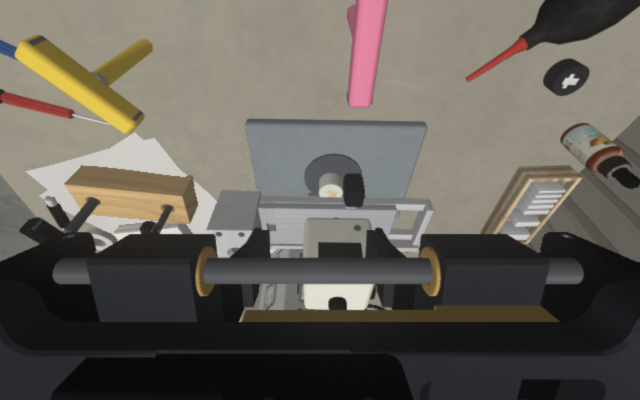

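The wrist view shows the grip at about (354,190) just in front of the camera housing, the bridge at (235,225) and the keys at lower left. Joints 3 and 6 are near their limits, so I'll fit a short kinematic model and choose a reachable lean.

```bash
cat > kin.py <<'E'
import numpy as np
from scipy.spatial.transform import Rotation as Ro
from scipy.optimize import least_squares
D=[([-48.496,22.091,.381,-.03,-68.412,-14.816],[.28045,-.55787,.22147],[[-.89355,-.44896,-.00104],[-.44896,.89355,.0019],[0,.0022,-1]])]
LO=np.array([-179.83,-69.29,-61.27,-181.25,-171.15,-177.46]);HI=np.array([179.83,118.12,80.66,117.63,-9.14,177.46])
def R_(q,s4=1,s6=1):
    E=lambda a,x:Ro.from_euler(a,x,degrees=True).as_matrix()
    A=E('z',q[0]);B=A@E('y',q[1]);Cc=A@E('y',q[1]-q[2]);D4=Cc@E('x',s4*q[3]);D5=D4@E('y',-q[4]);D6=D5@E('x',s6*q[5]);return A,B,Cc,D5,D6
def fk(q,P,s4,s6,M):
    A,B,Cc,D5,D6=R_(q,s4,s6);h,L2,L3,d5,L6=P
    return np.array([0,0,h])+B[:,2]*L2+Cc[:,0]*L3-D5[:,1]*d5+D5[:,0]*L6, D6@M
E
python3 - <<'E'
from kin import *
from station import sense
s=sense();D.append((s["joints"],s["tcp_pos"],s["ee_rot"]))
for s4 in(1,-1):
  for s6 in(1,-1):
    M=R_(D[0][0],s4,s6)[4].T@np.array(D[0][2])
    e=np.abs(R_(D[1][0],s4,s6)[4]@M-D[1][2]).max()
    f=least_squares(lambda P:np.r_[np.concatenate([fk(q,P,s4,s6,M)[0]-p for q,p,_ in D]),1e-3*(P-[.2,.45,.45,.16,.3])],[.2,.45,.45,.16,.3])
    print(s4,s6,round(e,3),M.round(3).tolist(),f.x.round(4),np.abs(f.fun[:6]).max().round(4))
E
```

```text
1 1 1.451 [[0.001, -0.0, 1.0], [-0.869, 0.495, 0.001], [-0.495, -0.869, 0.0]] [ 0.4503  0.0687  0.6072  0.1247 -0.0765] 0.1445
1 -1 0.996 [[0.001, -0.0, 1.0], [-1.0, 0.0, 0.001], [-0.0, -1.0, -0.0]] [ 0.4503  0.0687  0.6072  0.1247 -0.0765] 0.1445
-1 1 0.551 [[0.0, -0.0, 1.0], [-0.869, 0.494, -0.0], [-0.494, -0.869, 0.0]] [0.1606 0.5649 0.4218 0.1598 0.3065] 0.0
-1 -1 0.0 [[0.0, -0.0, 1.0], [-1.0, -0.0, -0.0], [0.0, -1.0, 0.0]] [0.1606 0.5649 0.4218 0.1598 0.3065] 0.0
```

```bash
cat >> kin.py <<'E'
M=np.array([[0,0,1],[-1,0,0],[0,-1,0.]]);P=[.1606,.5649,.4218,.1598,.3065]
def tilt(yaw,t,flip=0,roll=0): # yaw of stand x; lean t deg
    a=Ro.from_euler('z',yaw,degrees=True)*Ro.from_matrix(np.array([[-1,0,0],[0,1,0],[0,0,-1.]]).T)
    return (a*Ro.from_euler('y',-t,degrees=True)*Ro.from_euler('z',180*flip,degrees=True)).as_matrix()
def ik(p,R,q0):
    def f(q):
        x,r=fk(q,P,-1,-1,M);return np.r_[(x-p)*10,(r-R).ravel()]
    s=least_squares(f,np.clip(q0,LO+.1,HI-.1),bounds=(LO,HI),x_scale=50);return s.x,np.abs(s.fun).max()
def iks(p,R,n=40,seed=0):
    g=np.random.default_rng(seed);o=[]
    for _ in range(n):
        q,e=ik(p,R,g.uniform(LO,HI))
        if e<1e-3 and not any(np.abs(q-x).max()<1 for x in o):o.append(q)
    return o
E
python3 - <<'E'
from kin import *
g=np.array([.465,.0955,.108])
for fl in(0,1):
  for yaw in (-7,):
    for t in(25,30,35,40,45):
      for back in(-.014,.08):
        R=tilt(yaw,t,fl);p=g-back*R[:,2]
        print(fl,yaw,t,back,[q.round(0).astype(int).tolist() for q in iks(p,R)])
E
```

```text
0 -7 25 -0.014 []
0 -7 25 0.08 [[42, -4, -56, 43, -28, -176]]
0 -7 30 -0.014 []
0 -7 30 0.08 []
0 -7 35 -0.014 []
0 -7 35 0.08 []
0 -7 40 -0.014 [[-9, 9, -56, -176, -15, 87]]
0 -7 40 0.08 []
0 -7 45 -0.014 [[-9, 11, -60, -177, -26, 89]]
0 -7 45 0.08 []
1 -7 25 -0.014 []
1 -7 25 0.08 [[42, -4, -56, 43, -28, 4]]
1 -7 30 -0.014 []
1 -7 30 0.08 []
1 -7 35 -0.014 []
1 -7 35 0.08 []
1 -7 40 -0.014 [[-9, 9, -56, -176, -15, -93]]
1 -7 40 0.08 []
1 -7 45 -0.014 [[-9, 11, -60, -177, -26, -91]]
1 -7 45 0.08 []
```

Run:
```python
from kin import *
o=np.array([.5236,.0744,0]);S=Ro.from_euler('z',-7,degrees=True).as_matrix()
W=lambda x,y,z:o+S@np.array([x,y,z])
q0=[41,-8,-56,43,-28,0]
import itertools
def best(p,R):
    r=[ik(p,R,np.array(a,float)) for a in([41,-8,-56,43,-28,0],[20,0,-55,0,-30,0],[35,5,-55,60,-40,-120],[41,-8,-56,43,-28,170])]
    q,e=min(r,key=lambda x:x[1]);return (None if e>2e-3 else q)
for t in(12,18,22,26):
  for yaw in(-45,-30,-20,-7,5,15,30):
    out=[]
    for x,y,z in((-62,14,112),(-62,-25,112),(-65,40,105),(-65,0,105)):
      R=tilt(yaw,t,1);p=W(x/1e3,y/1e3,z/1e3)+(0.014*R[:,2] if x==-62 else 0)
      q=best(p,R);out.append(None if q is None else q.round(0).astype(int).tolist())
    print(t,yaw,out)
```

```text
12 -45 [[38, 13, -42, 21, -35, -10], [34, 12, -44, 22, -34, -7], [41, 13, -40, 20, -38, -12], [37, 12, -43, 21, -36, -9]]
12 -30 [[37, 12, -44, 22, -31, 5], [33, 11, -46, 22, -30, 8], [41, 12, -42, 21, -34, 2], [37, 10, -44, 21, -32, 6]]
12 -20 [[37, 11, -44, 21, -29, 16], [32, 10, -46, 20, -28, 20], [40, 11, -43, 20, -31, 13], [36, 10, -45, 20, -30, 17]]
12 -7 [[36, 11, -44, 18, -27, 32], [31, 10, -45, 17, -26, 37], [39, 11, -43, 18, -29, 29], [35, 9, -45, 17, -28, 33]]
12 5 [[35, 11, -43, 13, -27, 49], [30, 9, -44, 12, -26, 55], [38, 10, -42, 14, -28, 45], [34, 9, -44, 13, -27, 51]]
12 15 [[34, 11, -41, 8, -27, 64], [29, 10, -42, 6, -27, 70], [37, 10, -41, 10, -28, 60], [33, 9, -42, 8, -28, 66]]
12 30 [[32, 11, -38, 1, -29, 88], [27, 10, -39, -1, -29, 94], [35, 10, -38, 2, -30, 83], [30, 9, -39, 0, -30, 90]]
18 -45 [[40, 13, -48, 35, -33, -25], [35, 11, -51, 37, -31, -22], [43, 13, -46, 32, -35, -25], [39, 11, -49, 34, -33, -23]]
18 -30 [[37, 11, -52, 40, -26, -14], [32, 9, -54, 42, -24, -11], [42, 11, -50, 37, -29, -14], [37, 9, -52, 39, -27, -12]]
18 -20 [[35, 10, -54, 43, -22, -
[... 852 characters left out ...]
2], [30, 7, -60, 64, -19, -21]]
22 -7 [None, None, [29, 7, -60, 71, -13, -15], None]
22 5 [None, None, None, None]
22 15 [None, None, None, None]
22 30 [[32, 8, -46, 3, -14, 86], [26, 8, -44, -5, -17, 98], [35, 7, -48, 9, -13, 77], [30, 6, -46, 0, -16, 89]]
26 -45 [[39, 12, -54, 54, -32, -43], [34, 11, -58, 60, -30, -43], [45, 13, -52, 49, -35, -43], [40, 11, -55, 54, -33, -43]]
26 -30 [[31, 10, -60, 74, -24, -41], None, [38, 10, -58, 65, -27, -39], [31, 8, -61, 72, -24, -39]]
26 -20 [None, None, [30, 8, -61, 81, -20, -38], None]
26 -7 [None, None, None, None]
26 5 [None, None, None, None]
26 15 [None, None, None, None]
26 30 [None, [26, 7, -45, -9, -12, 102], None, [30, 6, -49, 1, -10, 89]]
```

Run:
```python
from kin import *
from station import sense
s=sense();q=s["joints"];R=tilt(-7,18,0)
print(R.round(3))
d=R.T@s["ee_rot"];print("rotvec to go (tool)",Ro.from_matrix(np.array(s["ee_rot"]).T@R).as_rotvec().round(3))
z=R[:,2];T=np.array([.4647,.0962,.104]);yd=np.array([-.1219*-1*0-.122,-.9925,0])
for n,p in(("here",s["tcp_pos"]),("pre",T-.08*z),("T",T),("end",T+.04*yd),("up",T+.04*yd-.12*z)):
    r=[ik(p,R,a) for a in(q,np.array([33,9,-55,43,-17,-170.]))];qq,e=min(r,key=lambda x:x[1]);q=qq
    print(n,np.round(p,4),q.round(1),e.round(4),"shift in R",(R.T@(p-s["tcp_pos"])*100).round(2))
```

```text
[[-0.944  0.122  0.307]
 [ 0.116  0.993 -0.038]
 [-0.309  0.    -0.951]]
rotvec to go (tool) [-0.002  0.209  0.014]
here [0.4147 0.0686 0.2138] [  41.    -7.3  -45.2   20.2  -41.6 -152. ] 0.0 shift in R [0. 0. 0.]
pre [0.4402 0.0992 0.1801] [  41.5   -1.   -46.2   23.8  -35.  -156.9] 0.0 shift in R [-1.    3.35  3.87]
T [0.4647 0.0962 0.104 ] [  34.5    7.9  -54.3   40.6  -18.3 -169.3] 0.0 shift in R [-1.    3.35 11.87]
end [0.4598 0.0565 0.104 ] [  29.8    6.6  -55.8   39.9  -16.8 -164.1] 0.0 shift in R [-1.   -0.65 11.87]
up [0.423  0.061  0.2181] [  39.    -6.8  -43.9   19.5  -41.9 -149.3] 0.0 shift in R [-1.   -0.65 -0.13]
```

Call:
drive_tool(
  rows=[
    {"tx":0,"ty":0,"tz":0,"ax":0,"ay":0.105,"az":0.007,"claw":5},
    {"tx":0,"ty":0,"tz":0,"ax":0,"ay":0.104,"az":0.007,"claw":5},
    {"tx":-0.5,"ty":1.7,"tz":0,"ax":0,"ay":0,"az":0,"claw":5},
    {"tx":-0.5,"ty":1.65,"tz":0,"ax":0,"ay":0,"az":0,"claw":5},
    {"tx":0,"ty":0,"tz":2,"ax":0,"ay":0,"az":0,"claw":5},
    {"tx":0,"ty":0,"tz":1.9,"ax":0,"ay":0,"az":0,"claw":5},
    {"tx":0,"ty":0,"tz":0,"ax":0,"ay":0,"az":0,"claw":5},
  ],
)

```text
time_s: 3.2
tcp_pos: [0.4456, 0.0972, 0.1827]
ee_rot: [[-0.922, 0.121, 0.368], [0.109, 0.993, -0.054], [-0.371, -0.01, -0.928]]
wrist_force: [-1.6, -0.4, -0.2]
gripper_width: 0.576
gripper_force: 0.0
```

```bash
cat > go.py <<'E'
from kin import *
from station import sense
def togo(p,R):
    s=sense();A=np.array(s["ee_rot"]);print("tcp",s["tcp_pos"].round(4),"j",s["joints"].round(1),"w",round(s["gripper_width"],3))
    print("turn",Ro.from_matrix(A.T@R).as_rotvec().round(3),"shift(now axes) cm",(A.T@(np.array(p)-s["tcp_pos"])*100).round(2),"shift(target axes)",(R.T@(np.array(p)-s["tcp_pos"])*100).round(2))
E
python3 - <<'E'
from go import *
from h import snap,tool
togo([.4647,.0962,.104],tilt(-7,18,0))
s,p,d,C,W=snap("wrist","w2")
g=(p.max(2)<60)&(W[:,:,2]>.08)&(W[:,:,2]<.14)&(abs(W[:,:,0]-.465)<.04)&(abs(W[:,:,1]-.09)<.03)
X=W[g];print(len(X),X.mean(0).round(4),np.percentile(X,[2,98],axis=0).round(4).tolist())
c=(p.min(2)>150)&(W[:,:,2]>.13)&(W[:,:,2]<.185)&(abs(W[:,:,1]-.075)<.03)&(W[:,:,0]<.55)
X=W[c];L=(X[:,:2]-[.5236,.0744])@Ro.from_euler('z',-7,degrees=True).as_matrix()[:2,:2]
print("cam front local x",len(X),np.percentile(L[:,0],[2,20,50,90]).round(4) if len(X) else 0)
E
```

```text
tcp [0.4456 0.0972 0.1827] j [  41.2   -2.   -50.4   33.   -31.3 -165. ] w 0.576
turn [-0.009  0.066  0.004] shift(now axes) cm [1.15 0.21 8.02] shift(target axes) [0.62 0.13 8.08]
743 [0.462  0.097  0.1165] [[0.457, 0.0883, 0.0963], [0.4743, 0.1057, 0.1254]]
cam front local x 0 0
```

Call:
drive_tool(
  rows=[
    {"tx":0.6,"ty":0.2,"tz":0,"ax":-0.009,"ay":0.066,"az":0.004,"claw":5},
    {"tx":0,"ty":0,"tz":2,"ax":0,"ay":0,"az":0,"claw":5},
    {"tx":0,"ty":0,"tz":2,"ax":0,"ay":0,"az":0,"claw":5},
    {"tx":0,"ty":0,"tz":2,"ax":0,"ay":0,"az":0,"claw":5},
    {"tx":0,"ty":0,"tz":1,"ax":0,"ay":0,"az":0,"claw":5},
    {"tx":0,"ty":0,"tz":0,"ax":0,"ay":0,"az":0,"claw":5},
    {"tx":0,"ty":0,"tz":0,"ax":0,"ay":0,"az":0,"claw":5},
  ],
)

```text
time_s: 3.83
tcp_pos: [0.4633, 0.0979, 0.1173]
ee_rot: [[-0.942, 0.122, 0.312], [0.117, 0.993, -0.034], [-0.314, 0.005, -0.949]]
wrist_force: [-0.5, 0.6, 0.9]
gripper_width: 0.571
gripper_force: 0.0
```

Run:
```python
from go import *
togo([.4647,.097,.104],tilt(-7,18,0))
```

```text
tcp [0.4633 0.0979 0.1173] j [  36.1    6.5  -52.7   36.3  -20.9 -166.1] w 0.571
turn [ 0.004  0.005 -0.002] shift(now axes) cm [ 0.28 -0.08  1.31] shift(target axes) [ 0.27 -0.08  1.31]
```

Descend the last 13 mm and close.

Call:
drive_tool(
  rows=[
    {"tx":0.27,"ty":-0.08,"tz":0.6,"ax":0.004,"ay":0.005,"az":0,"claw":5},
    {"tx":0,"ty":0,"tz":0.7,"ax":0,"ay":0,"az":0,"claw":5},
    {"tx":0,"ty":0,"tz":0,"ax":0,"ay":0,"az":0,"claw":1},
    {"tx":0,"ty":0,"tz":0,"ax":0,"ay":0,"az":0,"claw":1},
    {"tx":0,"ty":0,"tz":0,"ax":0,"ay":0,"az":0,"claw":1},
    {"tx":0,"ty":0,"tz":0,"ax":0,"ay":0,"az":0,"claw":1},
    {"tx":0,"ty":0,"tz":0,"ax":0,"ay":0,"az":0,"claw":1},
  ],
)

```text
time_s: 4.42
tcp_pos: [0.4648, 0.0971, 0.104]
ee_rot: [[-0.944, 0.124, 0.307], [0.118, 0.992, -0.036], [-0.309, 0.002, -0.951]]
wrist_force: [-0.1, -0.4, -0.8]
gripper_width: 0.279
gripper_force: 0.0
```

Call:
drive_tool(
  rows=[
    {"tx":0,"ty":0,"tz":0,"ax":0,"ay":0,"az":0,"claw":1},
    {"tx":0,"ty":0,"tz":0,"ax":0,"ay":0,"az":0,"claw":1},
    {"tx":0,"ty":0,"tz":0,"ax":0,"ay":0,"az":0,"claw":1},
    {"tx":0,"ty":-0.4,"tz":0,"ax":0,"ay":0,"az":0,"claw":1},
    {"tx":0,"ty":-0.5,"tz":0,"ax":0,"ay":0,"az":0,"claw":1},
    {"tx":0,"ty":-0.5,"tz":0,"ax":0,"ay":0,"az":0,"claw":1},
    {"tx":0,"ty":-0.5,"tz":0,"ax":0,"ay":0,"az":0,"claw":1},
    {"tx":0,"ty":-0.5,"tz":0,"ax":0,"ay":0,"az":0,"claw":1},
  ],
)

```text
time_s: 5.08
tcp_pos: [0.4619, 0.074, 0.1037]
ee_rot: [[-0.944, 0.122, 0.308], [0.117, 0.993, -0.034], [-0.309, 0.004, -0.951]]
wrist_force: [-4.8, 5.0, 4.7]
gripper_width: 0.205
gripper_force: 30.0
```

Call:
drive_tool(
  rows=[
    {"tx":0,"ty":-0.4,"tz":0,"ax":0,"ay":0,"az":0,"claw":1},
    {"tx":0,"ty":-0.3,"tz":0,"ax":0,"ay":0,"az":0,"claw":1},
    {"tx":0,"ty":-0.2,"tz":0,"ax":0,"ay":0,"az":0,"claw":1},
    {"tx":0,"ty":-0.2,"tz":0,"ax":0,"ay":0,"az":0,"claw":1},
  ],
)

```text
time_s: 5.42
tcp_pos: [0.4612, 0.0659, 0.1038]
ee_rot: [[-0.943, 0.117, 0.31], [0.114, 0.993, -0.027], [-0.311, 0.01, -0.95]]
wrist_force: [-14.2, 20.2, 4.1]
gripper_width: 0.201
gripper_force: 30.1
```

Call:
drive_tool(
  rows=[
    {"tx":0,"ty":-0.2,"tz":0,"ax":0,"ay":0,"az":0,"claw":1},
    {"tx":0,"ty":-0.2,"tz":0,"ax":0,"ay":0,"az":0,"claw":1},
  ],
)

```text
time_s: 5.58
tcp_pos: [0.4614, 0.0657, 0.1038]
ee_rot: [[-0.943, 0.111, 0.313], [0.11, 0.994, -0.019], [-0.313, 0.016, -0.95]]
wrist_force: [-18.6, 29.5, 1.0]
gripper_width: 0.205
gripper_force: 30.2
```

Call:
drive_tool(
  rows=[
    {"tx":0,"ty":0.2,"tz":0,"ax":0,"ay":0,"az":0,"claw":1},
    {"tx":0,"ty":0,"tz":0,"ax":0,"ay":0,"az":0,"claw":4},
    {"tx":0,"ty":0,"tz":0,"ax":0,"ay":0,"az":0,"claw":4},
    {"tx":0,"ty":0,"tz":0,"ax":0,"ay":0,"az":0,"claw":4},
    {"tx":0,"ty":0,"tz":0,"ax":0,"ay":0,"az":0,"claw":4},
  ],
)

```text
time_s: 6.0
tcp_pos: [0.4597, 0.0597, 0.103]
ee_rot: [[-0.944, 0.124, 0.305], [0.118, 0.992, -0.038], [-0.307, 0.0, -0.952]]
wrist_force: [0.0, -0.6, -0.1]
gripper_width: 0.409
gripper_force: 0.0
```

Run:
```python
from go import *
from h import *
togo([.4614,.0657,.1038],tilt(-7,18,0))
s=sense();print(s["wrist_force"].round(1))
s,p,d,C,W=snap("top","t2");s2,ps,ds,S,Ws=snap("scene","s2")
a=cv2.imread("pics/t2.png")[140:240,250:380];b=cv2.imread("pics/s2.png")[110:270,220:400]
cv2.imwrite("pics/c2.png",np.hstack([cv2.resize(a,(396,305),interpolation=2),cv2.resize(b,(396,305),interpolation=2)]))
```

```text
tcp [0.4597 0.0597 0.103 ] j [  30.2    6.8  -55.8   40.1  -16.8 -164.8] w 0.409
turn [-0.001 -0.002 -0.002] shift(now axes) cm [-0.12  0.62 -0.05] shift(target axes) [-0.12  0.62 -0.05]
[ 0.  -0.6 -0.1]
```

View pics/c2.png

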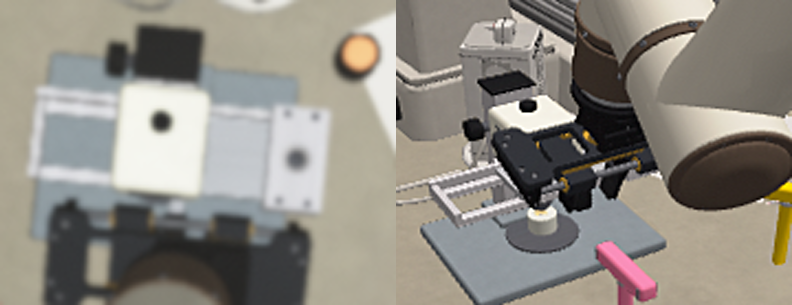

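The gripper is free and clear of the housing, with no force left. I'll retreat along the tool and untilt.

Call:
drive_tool(
  rows=[
    {"tx":0,"ty":0,"tz":-2,"ax":0,"ay":0,"az":0,"claw":5},
    {"tx":0,"ty":0,"tz":-4,"ax":0,"ay":0,"az":0,"claw":5},
    {"tx":0,"ty":0,"tz":-4,"ax":0,"ay":0,"az":0,"claw":5},
    {"tx":0,"ty":0,"tz":-4,"ax":0,"ay":0,"az":0,"claw":5},
    {"tx":0,"ty":-3,"tz":-2,"ax":0,"ay":0.105,"az":0,"claw":5},
    {"tx":0,"ty":-3,"tz":0,"ax":0,"ay":0.105,"az":0,"claw":5},
    {"tx":0,"ty":-4,"tz":0,"ax":0,"ay":0.104,"az":0,"claw":5},
    {"tx":0,"ty":-4,"tz":0,"ax":0,"ay":0,"az":0,"claw":5},
    {"tx":0,"ty":-4,"tz":0,"ax":0,"ay":0,"az":0,"claw":5},
    {"tx":0,"ty":-4,"tz":0,"ax":0,"ay":0,"az":0,"claw":5},
  ],
)

```text
time_s: 6.93
tcp_pos: [0.3852, -0.1486, 0.2521]
ee_rot: [[-0.991, 0.128, 0.025], [0.128, 0.992, -0.007], [-0.026, -0.004, -1.0]]
wrist_force: [1.0, -0.6, -0.1]
gripper_width: 0.573
gripper_force: 0.0
```

Run:
```python
from go import *
from h import *
togo([.512,-.256,.26],tilt(13,0,1))
s,p,d,C,W=snap("top","t3")
g=(p.max(2)<60)&(W[:,:,2]>.09)&(W[:,:,2]<.14)&(abs(W[:,:,0]-.465)<.03)&(abs(W[:,:,1]-.07)<.05)
X=W[g];print("grip",len(X),X.mean(0).round(4))
print("behind block max z",[round(float(W[:,:,2][(abs(W[:,:,0]-x)<.02)&(abs(W[:,:,1]+.26)<.1)].max()),2) for x in(.56,.6,.64,.68)])
for x,y in((.512,-.256),(.512,-.2),(.51,-.03)):
  for z in(.26,.1):
    print(x,y,z,[q.round(0).tolist() for q in iks([x,y,z],tilt(13,0,1),10)])
```

```text
tcp [ 0.3852 -0.1486  0.2521] j [  2.   -1.5 -25.    0.5 -65.1 -99.6] w 0.573
turn [0.035 0.011 2.786] shift(now axes) cm [-13.96  -9.03  -0.4 ] shift(target axes) [ 9.93 13.31 -0.79]
grip 29 [0.462  0.0655 0.1249]
behind block max z [0.13, 0.03, 0.03, 0.13]
0.512 -0.256 0.26 [[-10.0, 16.0, -4.0, 0.0, -71.0, 113.0]]
0.512 -0.256 0.1 [[-10.0, 24.0, -16.0, 0.0, -50.0, 113.0]]
0.512 -0.2 0.26 [[-4.0, 13.0, -7.0, 0.0, -70.0, 107.0]]
0.512 -0.2 0.1 [[-4.0, 22.0, -20.0, 0.0, -49.0, 107.0]]
0.51 -0.03 0.26 [[15.0, 9.0, -12.0, -0.0, -69.0, 88.0]]
0.51 -0.03 0.1 [[15.0, 18.0, -25.0, -0.0, -47.0, 88.0]]
```

Call:
drive_tool(
  rows=[
    {"tx":-3.5,"ty":-2.2,"tz":0,"ax":0.01,"ay":0,"az":0,"claw":5},
    {"tx":-3.5,"ty":-2.2,"tz":0,"ax":0.01,"ay":0,"az":0,"claw":5},
    {"tx":-3.5,"ty":-2.3,"tz":0,"ax":0.01,"ay":0.01,"az":0,"claw":5},
    {"tx":-3.5,"ty":-2.3,"tz":0,"ax":0,"ay":0,"az":0,"claw":5},
    {"tx":0,"ty":0,"tz":0,"ax":0,"ay":0,"az":-0.12,"claw":5},
    {"tx":0,"ty":0,"tz":0,"ax":0,"ay":0,"az":-0.12,"claw":5},
    {"tx":0,"ty":0,"tz":0,"ax":0,"ay":0,"az":-0.12,"claw":5},
    {"tx":0,"ty":0,"tz":0,"ax":0,"ay":0,"az":-0.12,"claw":5},
    {"tx":0,"ty":0,"tz":0,"ax":0,"ay":0,"az":-0.12,"claw":5},
    {"tx":0,"ty":0,"tz":0,"ax":0,"ay":0,"az":-0.12,"claw":5},
  ],
)

```text
time_s: 7.82
tcp_pos: [0.5124, -0.2537, 0.2565]
ee_rot: [[-0.827, -0.561, 0.01], [-0.561, 0.827, -0.035], [0.011, -0.035, -0.999]]
wrist_force: [-0.1, -0.5, -0.6]
gripper_width: 0.573
gripper_force: 0.0
```

Call:
drive_tool(
  rows=[
    {"tx":0,"ty":0,"tz":0,"ax":0,"ay":0,"az":-0.12,"claw":5},
    {"tx":0,"ty":0,"tz":0,"ax":0,"ay":0,"az":-0.12,"claw":5},
    {"tx":0,"ty":0,"tz":0,"ax":0,"ay":0,"az":-0.12,"claw":5},
    {"tx":0,"ty":0,"tz":0,"ax":0,"ay":0,"az":-0.12,"claw":5},
    {"tx":0,"ty":0,"tz":0,"ax":0,"ay":0,"az":-0.12,"claw":5},
    {"tx":0,"ty":0,"tz":0,"ax":0,"ay":0,"az":-0.12,"claw":5},
    {"tx":0,"ty":0,"tz":0,"ax":0,"ay":0,"az":-0.12,"claw":5},
    {"tx":0,"ty":0,"tz":0,"ax":0,"ay":0,"az":-0.12,"claw":5},
    {"tx":0,"ty":0,"tz":0,"ax":0,"ay":0,"az":-0.12,"claw":5},
    {"tx":0,"ty":0,"tz":0,"ax":0,"ay":0,"az":-0.12,"claw":5},
  ],
)

```text
time_s: 8.65
tcp_pos: [0.5123, -0.2536, 0.2566]
ee_rot: [[0.224, -0.975, 0.01], [-0.974, -0.224, -0.035], [0.037, -0.002, -0.999]]
wrist_force: [0.8, 0.3, -0.5]
gripper_width: 0.575
gripper_force: 0.0
```

Call:
drive_tool(
  rows=[
    {"tx":0,"ty":0,"tz":0,"ax":0,"ay":0,"az":-0.12,"claw":5},
    {"tx":0,"ty":0,"tz":0,"ax":0,"ay":0,"az":-0.12,"claw":5},
    {"tx":0,"ty":0,"tz":0,"ax":0,"ay":0,"az":-0.12,"claw":5},
    {"tx":0,"ty":0,"tz":0,"ax":0,"ay":0,"az":-0.12,"claw":5},
    {"tx":0,"ty":0,"tz":0,"ax":0,"ay":0,"az":-0.12,"claw":5},
    {"tx":0,"ty":0,"tz":0,"ax":0,"ay":0,"az":-0.12,"claw":5},
    {"tx":0,"ty":0,"tz":0,"ax":0,"ay":0,"az":-0.12,"claw":5},
    {"tx":0,"ty":0,"tz":0,"ax":0,"ay":0,"az":-0.12,"claw":5},
    {"tx":0,"ty":0,"tz":0,"ax":0,"ay":0,"az":-0.12,"claw":5},
    {"tx":0,"ty":0,"tz":0,"ax":0,"ay":0,"az":-0.12,"claw":5},
  ],
)

```text
time_s: 9.48
tcp_pos: [0.5123, -0.2536, 0.2566]
ee_rot: [[0.989, -0.145, 0.01], [-0.144, -0.989, -0.035], [0.015, 0.033, -0.999]]
wrist_force: [-0.9, -0.2, -0.0]
gripper_width: 0.572
gripper_force: 0.0
```

Run:
```python
from go import *
from h import *
togo([.512,-.256,.26],tilt(13,0,1))
s,p,d,C,W=snap("wrist","w3")
m=((p.max(2)<70)&(W[:,:,2]>.09)&(W[:,:,2]<.14)&(abs(W[:,:,0]-.51)<.08)&(abs(W[:,:,1]+.24)<.13)).astype(np.uint8)
n,l,st,c=cv2.connectedComponentsWithStats(m)
for i in range(1,n):
    if st[i,4]>80:
        X=W[l==i];T=X[X[:,2]>np.percentile(X[:,2],95)-.006];q=cv2.minAreaRect(T[:,:2].astype(np.float32)*1000)
        print(st[i],"top z",np.percentile(T[:,2],50).round(4),[np.round(t,1) for t in q])
```

```text
tcp [ 0.5123 -0.2536  0.2566] j [ -9.1  14.8  -5.9   2.  -68.4  90. ] w 0.572
turn [ 0.036 -0.009 -0.372] shift(now axes) cm [ 0.01  0.25 -0.33] shift(target axes) [-0.09  0.22 -0.34]
[223 153  17  53 658] top z 0.1074 [array([ 539.1, -164. ]), array([12.6, 60.7]), np.float64(71.0)]
[ 301  155   36   70 1055] top z 0.1257 [array([ 515.5, -259.7]), array([77.5, 16.8]), np.float64(11.7)]
```

View pics/w3.png

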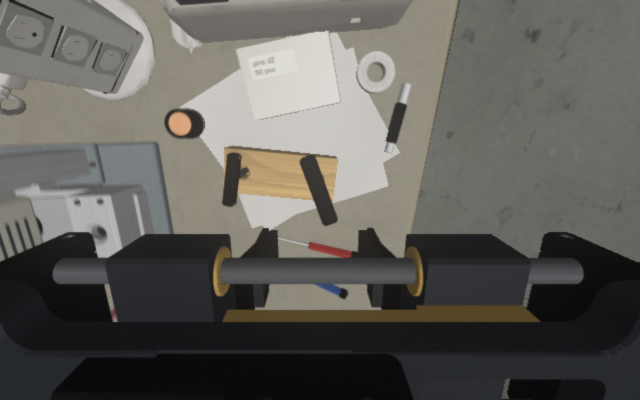

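The wrist view shows the thick key's bar at about (318,190), leaning right of vertical, and the thin bar at (232,180). Straighten the tool, lower it and look again.

Run:
```python
from go import *
togo([.514,-.258,.19],tilt(11.7,0,1))
```

```text
tcp [ 0.5123 -0.2536  0.2566] j [ -9.1  14.8  -5.9   2.  -68.4  90.2] w 0.573
turn [ 0.036 -0.009 -0.345] shift(now axes) cm [0.12 0.19 6.68] shift(target axes) [0.07 0.47 6.66]
```

Call:
drive_tool(
  rows=[
    {"tx":0,"ty":0,"tz":0,"ax":0.012,"ay":-0.003,"az":-0.115,"claw":5},
    {"tx":0,"ty":0,"tz":0,"ax":0.012,"ay":-0.003,"az":-0.115,"claw":5},
    {"tx":0,"ty":0,"tz":0,"ax":0.012,"ay":-0.003,"az":-0.115,"claw":5},
    {"tx":0.1,"ty":0.4,"tz":3,"ax":0,"ay":0,"az":0,"claw":5},
    {"tx":0,"ty":0,"tz":3,"ax":0,"ay":0,"az":0,"claw":5},
    {"tx":0,"ty":0,"tz":0,"ax":0,"ay":0,"az":0,"claw":5},
  ],
)

```text
time_s: 10.03
tcp_pos: [0.5106, -0.256, 0.1908]
ee_rot: [[0.982, 0.189, -0.01], [0.189, -0.982, 0.005], [-0.009, -0.007, -1.0]]
wrist_force: [-2.3, -0.8, -0.9]
gripper_width: 0.572
gripper_force: 0.0
```

```bash
cat > bar.py <<'E'
from go import *
from h import *
s,p,d,C,W=snap("wrist","w4");print(s["ee_rot"].round(3).tolist())
m=((p.max(2)<70)&(W[:,:,2]>.09)&(W[:,:,2]<.14)&(abs(W[:,:,0]-.51)<.07)&(abs(W[:,:,1]+.258)<.04)).astype(np.uint8)
n,l,st,c=cv2.connectedComponentsWithStats(m)
i=1+st[1:,4].argmax();X=W[l==i];T=X[X[:,2]>np.percentile(X[:,2],95)-.005];q=cv2.minAreaRect(T[:,:2].astype(np.float32)*1000)
print(st[i],"top z",np.percentile(T[:,2],50).round(4),[np.round(t,1) for t in q])
# ray check: blob top-face corners on plane z=.125
P2=np.array([[u,v] for v,u in np.argwhere((l==i)&(W[:,:,2]>np.percentile(X[:,2],95)-.005))])
b=cv2.minAreaRect(np.array([onz(C,u,v,.125)[:2]*1000 for u,v in P2],np.float32));print("rays",[np.round(t,1) for t in b])
print("top cam grip check");s,p,d,C,W=snap("top","t4")
E
python3 bar.py
python3 - <<'E'
from h import *
# scene camera ray check of bar top from first picture
z=np.load("pics/scene0.npz");S=cam("scene");W=pts(S,z["d"]);p=z["p"].astype(int)
b=(p.max(2)<75)&(W[:,:,2]>.121)&(W[:,:,2]<.132)&(abs(W[:,:,0]-.51)<.06)&(abs(W[:,:,1]+.256)<.04)
q=cv2.minAreaRect(np.array([onz(S,u,v,.125)[:2]*1000 for v,u in np.argwhere(b)],np.float32));print("scene",b.sum(),[np.round(t,1) for t in q])
z=np.load("pics/top0.npz");S=cam("top");W=pts(S,z["d"]);p=z["p"].astype(int)
b=(p.max(2)<75)&(W[:,:,2]>.115)&(W[:,:,2]<.135)&(abs(W[:,:,0]-.51)<.06)&(abs(W[:,:,1]+.256)<.04)
q=cv2.minAreaRect(np.array([onz(S,u,v,.125)[:2]*1000 for v,u in np.argwhere(b)],np.float32));print("top",b.sum(),[np.round(t,1) for t in q])
E
```

```text
[[0.982, 0.189, -0.01], [0.189, -0.982, 0.005], [-0.009, -0.007, -1.0]]
[ 314  159   20   90 1736] top z 0.1256 [array([ 515.3, -260.3]), array([77.5, 16.9]), np.float64(10.7)]
rays [array([ 515.5, -260.2]), array([77.4, 16.7]), np.float64(10.7)]
top cam grip check
scene 98 [array([ 508.4, -252.3]), array([78.1, 20.8]), np.float64(10.7)]
top 173 [array([ 512.4, -256.1]), array([70.4, 15.8]), np.float64(10.7)]
```

Call:
drive_tool(
  rows=[
    {"tx":0.3,"ty":0.26,"tz":2,"ax":-0.007,"ay":0.01,"az":0,"claw":5},
    {"tx":0,"ty":0,"tz":3,"ax":0,"ay":0,"az":0,"claw":5},
    {"tx":0,"ty":0,"tz":2.3,"ax":0,"ay":0,"az":0,"claw":5},
    {"tx":0,"ty":0,"tz":2,"ax":0,"ay":0,"az":0,"claw":3.5},
    {"tx":0,"ty":0,"tz":0,"ax":0,"ay":0,"az":0,"claw":1},
    {"tx":0,"ty":0,"tz":0,"ax":0,"ay":0,"az":0,"claw":1},
    {"tx":0,"ty":0,"tz":0,"ax":0,"ay":0,"az":0,"claw":1},
    {"tx":0,"ty":0,"tz":0,"ax":0,"ay":0,"az":0,"claw":1},
  ],
)

```text
time_s: 10.8
tcp_pos: [0.5209, -0.2599, 0.1068]
ee_rot: [[0.981, 0.194, 0.018], [0.194, -0.981, -0.006], [0.016, 0.01, -1.0]]
wrist_force: [0.4, 0.4, 0.6]
gripper_width: 0.277
gripper_force: 0.0
```

Call:
drive_tool(
  rows=[
    {"tx":0,"ty":0,"tz":0,"ax":0,"ay":0,"az":0,"claw":1},
    {"tx":0,"ty":0,"tz":0,"ax":0,"ay":0,"az":0,"claw":1},
    {"tx":0,"ty":0,"tz":0,"ax":0,"ay":0,"az":0,"claw":1},
  ],
)

```text
time_s: 11.05
tcp_pos: [0.5205, -0.2596, 0.1062]
ee_rot: [[0.981, 0.194, 0.017], [0.194, -0.981, -0.006], [0.015, 0.009, -1.0]]
wrist_force: [0.0, 2.2, 5.5]
gripper_width: 0.209
gripper_force: 30.0
```

Call:
drive_tool(
  rows=[
    {"tx":0,"ty":0,"tz":0,"ax":0,"ay":0,"az":0,"claw":4},
    {"tx":0,"ty":0,"tz":0,"ax":0,"ay":0,"az":0,"claw":4},
    {"tx":0,"ty":0,"tz":0,"ax":0,"ay":0,"az":0,"claw":4},
    {"tx":0,"ty":0,"tz":0,"ax":0,"ay":0,"az":0,"claw":4},
  ],
)

```text
time_s: 11.38
tcp_pos: [0.5189, -0.2595, 0.1039]
ee_rot: [[0.981, 0.194, 0.012], [0.194, -0.981, -0.005], [0.011, 0.007, -1.0]]
wrist_force: [-0.5, 0.2, -0.2]
gripper_width: 0.41
gripper_force: 0.0
```

```bash
python3 - <<'E'
from go import *
togo([.514,-.259,.099],tilt(10.9,0,1))
E
python3 bar.py
```

```text
tcp [ 0.5189 -0.2595  0.1039] j [-10.5  23.7 -15.7   0.2 -49.8 111.5] w 0.41
turn [ 0.007 -0.011  0.005] shift(now axes) cm [-0.47 -0.15  0.48] shift(target axes) [-0.47 -0.14  0.49]
[[0.981, 0.194, 0.012], [0.194, -0.981, -0.005], [0.011, 0.007, -1.0]]
[ 299  192   33   66 2028] top z 0.1255 [array([ 536.2, -254.5]), array([35.5, 17.5]), np.float64(11.4)]
rays [array([ 537.1, -254.4]), array([34.9, 17.2]), np.float64(11.0)]
top cam grip check
```

Call:
drive_tool(
  rows=[
    {"tx":-0.1,"ty":-0.05,"tz":0.1,"ax":0,"ay":0,"az":0,"claw":4},
    {"tx":0,"ty":0,"tz":0,"ax":0,"ay":0,"az":0,"claw":4},
    {"tx":0,"ty":0,"tz":0,"ax":0,"ay":0,"az":0,"claw":4},
    {"tx":0,"ty":0,"tz":0,"ax":0,"ay":0,"az":0,"claw":4},
  ],
)

```text
time_s: 11.82
tcp_pos: [0.5181, -0.2592, 0.1032]
ee_rot: [[0.981, 0.194, 0.013], [0.194, -0.981, -0.005], [0.012, 0.007, -1.0]]
wrist_force: [-0.4, -0.1, 0.3]
gripper_width: 0.458
gripper_force: 0.0
```

Run:
```python
from go import *
togo([.514,-.259,.099],tilt(10.9,0,1))
```

```text
tcp [ 0.5181 -0.2592  0.1032] j [-10.5  23.7 -15.9   0.2 -49.6 111.5] w 0.458
turn [ 0.007 -0.012  0.005] shift(now axes) cm [-0.41 -0.1   0.41] shift(target axes) [-0.4  -0.1   0.42]
```

Call:
drive_tool(
  rows=[
    {"tx":-0.4,"ty":-0.05,"tz":0.4,"ax":0.007,"ay":-0.012,"az":0.005,"claw":3.5},
    {"tx":0,"ty":0,"tz":0,"ax":0,"ay":0,"az":0,"claw":1},
    {"tx":0,"ty":0,"tz":0,"ax":0,"ay":0,"az":0,"claw":1},
    {"tx":0,"ty":0,"tz":0,"ax":0,"ay":0,"az":0,"claw":1},
    {"tx":0,"ty":0,"tz":0,"ax":0,"ay":0,"az":0,"claw":1},
    {"tx":0,"ty":0,"tz":0,"ax":0,"ay":0,"az":0,"claw":1},
    {"tx":0,"ty":0,"tz":0,"ax":0,"ay":0,"az":0,"claw":1},
    {"tx":0,"ty":0,"tz":0,"ax":0,"ay":0,"az":0,"claw":1},
    {"tx":0,"ty":0,"tz":0,"ax":0,"ay":0,"az":0,"claw":1},
  ],
)

```text
time_s: 12.57
tcp_pos: [0.5142, -0.2595, 0.0992]
ee_rot: [[0.982, 0.189, 0.0], [0.189, -0.982, -0.0], [0.0, 0.001, -1.0]]
wrist_force: [0.9, -0.5, 0.0]
gripper_width: 0.199
gripper_force: 30.0
```

Call:
drive_tool(
  rows=[
    {"tx":0,"ty":0,"tz":-1,"ax":0,"ay":0,"az":0,"claw":1},
    {"tx":0,"ty":0,"tz":-2,"ax":0,"ay":0,"az":0,"claw":1},
    {"tx":0,"ty":0,"tz":-2.5,"ax":0,"ay":0,"az":0,"claw":1},
    {"tx":0,"ty":0,"tz":-3,"ax":0,"ay":0,"az":0,"claw":1},
    {"tx":0,"ty":0,"tz":-3,"ax":0,"ay":0,"az":0,"claw":1},
    {"tx":0,"ty":0,"tz":-3,"ax":0,"ay":0,"az":0,"claw":1},
    {"tx":0,"ty":0,"tz":-3,"ax":0,"ay":0,"az":0,"claw":1},
    {"tx":0,"ty":0,"tz":-1.5,"ax":0,"ay":0,"az":0,"claw":1},
    {"tx":0,"ty":0,"tz":0,"ax":0,"ay":0,"az":0,"claw":1},
  ],
)

```text
time_s: 13.32
tcp_pos: [0.5157, -0.2601, 0.2945]
ee_rot: [[0.982, 0.189, 0.009], [0.189, -0.982, -0.003], [0.008, 0.005, -1.0]]
wrist_force: [-0.9, -1.0, -1.5]
gripper_width: 0.208
gripper_force: 30.0
```

Run:
```python
from go import *
togo([.51,-.0305,.29],tilt(10.9,0,1))
```

```text
tcp [ 0.5157 -0.2601  0.2945] j [-1.060e+01  1.470e+01  1.000e-01  1.000e-01 -7.490e+01  1.115e+02] w 0.208
turn [ 0.005 -0.008  0.   ] shift(now axes) cm [  3.78 -22.65   0.37] shift(target axes) [  3.78 -22.65   0.45]
```

Call:
drive_tool(
  rows=[
    {"tx":0.6,"ty":-3,"tz":0,"ax":0.005,"ay":-0.008,"az":0,"claw":1},
    {"tx":0.6,"ty":-3,"tz":0,"ax":0,"ay":0,"az":0,"claw":1},
    {"tx":0.6,"ty":-3,"tz":0,"ax":0,"ay":0,"az":0,"claw":1},
    {"tx":0.6,"ty":-3,"tz":0,"ax":0,"ay":0,"az":0,"claw":1},
    {"tx":0.6,"ty":-3,"tz":0,"ax":0,"ay":0,"az":0,"claw":1},
    {"tx":0.6,"ty":-3,"tz":0,"ax":0,"ay":0,"az":0,"claw":1},
    {"tx":0.2,"ty":0,"tz":1.5,"ax":0,"ay":0,"az":0,"claw":1},
    {"tx":0,"ty":0,"tz":1.5,"ax":0,"ay":0,"az":0,"claw":1},
    {"tx":0,"ty":0,"tz":0,"ax":0,"ay":0,"az":0,"claw":1},
    {"tx":0,"ty":0,"tz":0,"ax":0,"ay":0,"az":0,"claw":1},
  ],
)

```text
time_s: 14.15
tcp_pos: [0.5161, -0.0754, 0.258]
ee_rot: [[0.982, 0.189, -0.013], [0.189, -0.982, 0.003], [-0.012, -0.005, -1.0]]
wrist_force: [0.7, -0.6, -2.0]
gripper_width: 0.204
gripper_force: 30.0
```

Run:
```python
from go import *
from h import *
togo([.51,-.0305,.29],tilt(10.9,0,1))
s,p,d,C,W=snap("wrist","w5")
print("expected tip px",proj(C,s["tcp_pos"]+np.array(s["ee_rot"])@[0,0,.089]),"hole px",proj(C,[.51,-.0305,.146]))
m=((W[:,:,2]>.14)&(W[:,:,2]<.152)&(abs(W[:,:,0]-.51)<.06)&(abs(W[:,:,1]+.03)<.05)).astype(np.uint8)
n,l,st,c=cv2.connectedComponentsWithStats(m);i=1+st[1:,4].argmax();X=W[l==i];print(st[i],X[:,2].mean().round(4),[np.round(t,1) for t in cv2.minAreaRect(X[:,:2].astype(np.float32)*1000)])
a=cv2.resize(cv2.imread("pics/w5.png")[100:300,160:480],(800,500),interpolation=2);cv2.imwrite("pics/c5.png",a)
```

```text
tcp [ 0.5161 -0.0754  0.258 ] j [  9.4  10.9 -10.   -0.3 -69.9  91.6] w 0.204
turn [-0.005  0.012 -0.   ] shift(now axes) cm [ 0.21 -4.54 -3.18] shift(target axes) [ 0.25 -4.52 -3.2 ]
expected tip px [317.33475197 203.93190212] hole px [273.15202008 193.77156412]
[ 244  147   63   87 3269] 0.1468 [array([512.3, -30.9]), array([44.1, 80.7]), np.float64(82.9)]
```

View pics/c5.png

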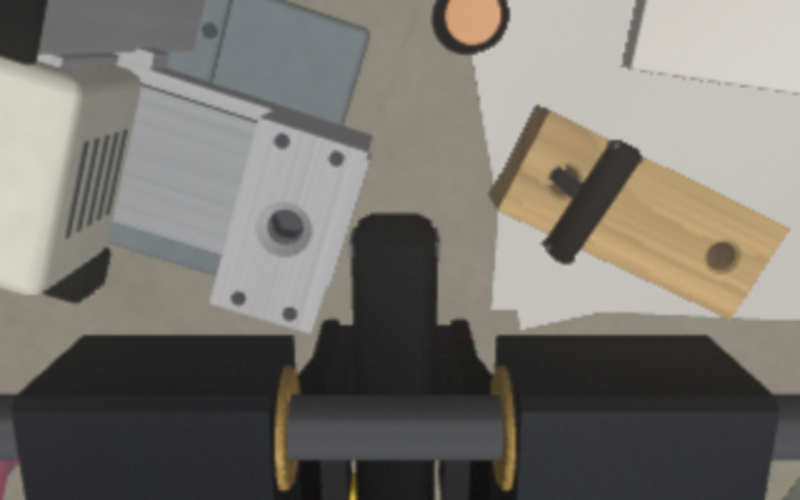

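The view shows the lock hole at crop (285,229), i.e. pixel (274,192), and the held bar centred at column 318, hiding its shank. The block's thick-key hole is empty and the thin key is untouched.

```bash
cat > hole.py <<'E'
from go import *
from h import *
s,p,d,C,W=snap("wrist","w6")
T=(W-s["tcp_pos"])@np.array(s["ee_rot"])
m=(p.max(2)<70)&(T[:,:,2]<0)&(T[:,:,2]>-.035)&(abs(T[:,:,1])<.02)&(T[:,:,0]>.012)&(T[:,:,0]<.06)
X=T[m];t=X[X[:,2]<np.percentile(X[:,2],50)+.003] if len(X) else X
print("bar(tool) n",len(X),"top z",np.median(t[:,2]).round(4),"far end x",np.percentile(t[:,0],[95,99,100]).round(4),"y",np.percentile(t[:,1],[2,98]).round(4))
def holes(C,p,z,guess,r=14):
    u,v=np.round(proj(C,guess)).astype(int);g=p.mean(2)[v-r:v+r,u-r:u+r];b=(g<np.median(g)-45).astype(np.uint8)
    n,l,st,c=cv2.connectedComponentsWithStats(b);j=1+np.argmin(np.linalg.norm(c[1:]-r,axis=1));cc=c[j]+[u-r,v-r]
    return cc,st[j,4],onz(C,*cc,z)
print("hole wrist",holes(C,p,.146,[.511,-.031,.146]))
for n in("top","scene"):
    s2,q,d2,C2,W2=snap(n,n+"6");print("hole",n,holes(C2,q,.146,[.511,-.031,.146],9))
    zt=s["tcp_pos"][2]+.026
    b=((q.max(2)<75)&(abs(W2[:,:,2]-zt)<.012)&(np.hypot(W2[:,:,0]-.515,W2[:,:,1]+.075)<.06)).astype(np.uint8)
    print(n,"bar",b.sum(),[np.round(x,1) for x in cv2.minAreaRect(np.array([onz(C2,u,v,zt)[:2]*1000 for v,u in np.argwhere(b)],np.float32))] if b.sum()>5 else "")
print("tcp",s["tcp_pos"].round(4))
E
python3 hole.py
python3 - <<'E'
import cv2,numpy as np
a=cv2.imread("pics/top6.png")[150:240,290:400];b=cv2.imread("pics/scene6.png")[100:240,260:420]
cv2.imwrite("pics/c6.png",np.hstack([cv2.resize(a,(396,324),interpolation=2),cv2.resize(b,(396,324),interpolation=2)]))
E
```

```text
bar(tool) n 1922 top z -0.0263 far end x [0.0388 0.0397 0.0404] y [-0.008   0.0085]
hole wrist (array([273.61728395, 191.41975309]), np.int32(162), array([ 0.51333762, -0.03074677,  0.146     ]))
hole top (array([347.54117647, 198.03529412]), np.int32(85), array([ 0.49572226, -0.0313898 ,  0.146     ]))
top bar 20 [array([482.2, -80.8]), array([ 7.1, 14.3]), np.float64(17.2)]
hole scene (array([324.75, 174.9 ]), np.int32(20), array([ 0.50734265, -0.02792244,  0.146     ]))
scene bar 319 [array([509. , -67.1]), array([62.5, 96.7]), np.float64(63.9)]
tcp [ 0.5169 -0.0756  0.2592]
```

View pics/c6.png

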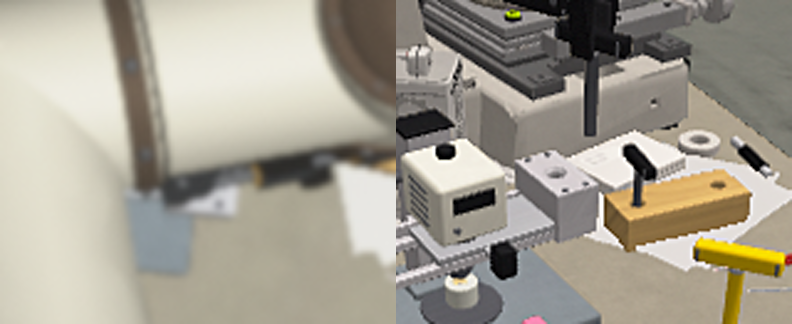

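Run:
```python
from go import *
togo([.513,-.0307,.247],tilt(10.9,0,1))
```

```text
tcp [ 0.5176 -0.0758  0.2603] j [  9.3  10.8  -9.8  -0.3 -69.8  91.6] w 0.206
turn [-0.004  0.007 -0.001] shift(now axes) cm [ 0.41 -4.51  1.35] shift(target axes) [ 0.4  -4.51  1.33]
```

Call:
drive_tool(
  rows=[
    {"tx":0.1,"ty":-1.5,"tz":0,"ax":-0.004,"ay":0.007,"az":0,"claw":1},
    {"tx":0.1,"ty":-1.5,"tz":0,"ax":0,"ay":0,"az":0,"claw":1},
    {"tx":0.2,"ty":-1.5,"tz":0,"ax":0,"ay":0,"az":0,"claw":1},
    {"tx":0,"ty":0,"tz":0.6,"ax":0,"ay":0,"az":0,"claw":1},
    {"tx":0,"ty":0,"tz":0.3,"ax":0,"ay":0,"az":0,"claw":1},
    {"tx":0,"ty":0,"tz":0,"ax":0,"ay":0,"az":0,"claw":1},
    {"tx":0,"ty":0,"tz":0,"ax":0,"ay":0,"az":0,"claw":1},
    {"tx":0,"ty":0,"tz":0,"ax":0,"ay":0,"az":0,"claw":1},
    {"tx":0,"ty":0,"tz":0,"ax":0,"ay":0,"az":0,"claw":1},
  ],
)

```text
time_s: 15.1
tcp_pos: [0.5128, -0.0309, 0.2508]
ee_rot: [[0.982, 0.188, -0.001], [0.188, -0.982, 0.0], [-0.001, -0.0, -1.0]]
wrist_force: [0.9, 0.4, -1.3]
gripper_width: 0.201
gripper_force: 30.0
```

Run:
```python
from go import *
from h import *
togo([.513,-.0307,.247],tilt(10.9,0,1))
s,p,d,C,W=snap("scene","scene7")
tip=s["tcp_pos"]+np.array(s["ee_rot"])@[0,0,.0887]
print("tip px pred",proj(C,tip),"tip",tip.round(4),"hole px pred",proj(C,[.5133,-.0307,.146]),"top-est",proj(C,[.5098,-.0314,.146]))
cv2.imwrite("pics/c7.png",cv2.resize(cv2.imread("pics/scene7.png")[130:205,285:360],(600,600),interpolation=2))
s,p,d,C,W=snap("wrist","w7")
```

```text
tcp [ 0.5128 -0.0309  0.2508] j [ 14.7  10.  -12.2  -0.  -67.8  86.2] w 0.201
turn [-0.     0.001 -0.001] shift(now axes) cm [ 0.02 -0.02  0.38] shift(target axes) [ 0.02 -0.02  0.38]
tip px pred [324.33021359 167.49687514] tip [ 0.5128 -0.0309  0.1621] hole px pred [324.09507344 173.47691655] top-est [325.26988641 173.99053978]
```

View pics/c7.png

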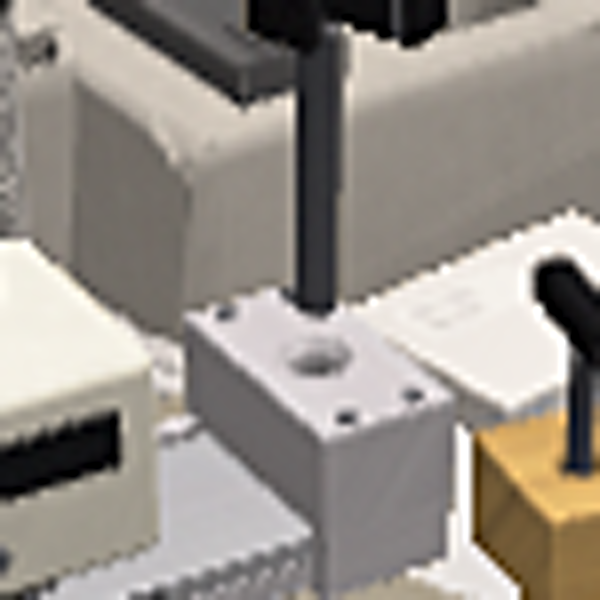

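Against the scene view the tip at crop (318,305) stands in line with the hole at (319,357). A small shift, then down into the countersink while watching the force.

Call:
drive_tool(
  rows=[
    {"tx":-0.11,"ty":-0.11,"tz":0.5,"ax":0,"ay":0,"az":0,"claw":1},
    {"tx":0,"ty":0,"tz":0.5,"ax":0,"ay":0,"az":0,"claw":1},
    {"tx":0,"ty":0,"tz":0.4,"ax":0,"ay":0,"az":0,"claw":1},
    {"tx":0,"ty":0,"tz":0.2,"ax":0,"ay":0,"az":0,"claw":1},
    {"tx":0,"ty":0,"tz":0,"ax":0,"ay":0,"az":0,"claw":1},
  ],
)

```text
time_s: 15.62
tcp_pos: [0.511, -0.0296, 0.2339]
ee_rot: [[0.982, 0.189, -0.002], [0.189, -0.982, 0.0], [-0.002, -0.0, -1.0]]
wrist_force: [0.3, 0.4, -2.0]
gripper_width: 0.203
gripper_force: 30.0
```

Call:
drive_tool(
  rows=[
    {"tx":0,"ty":0,"tz":0.15,"ax":0,"ay":0,"az":0,"claw":1},
    {"tx":0,"ty":0,"tz":0.15,"ax":0,"ay":0,"az":0,"claw":1},
    {"tx":0,"ty":0,"tz":0,"ax":0,"ay":0,"az":0,"claw":1},
  ],
)

```text
time_s: 15.87
tcp_pos: [0.5116, -0.0295, 0.2316]
ee_rot: [[0.982, 0.189, -0.0], [0.189, -0.982, 0.0], [-0.0, -0.0, -1.0]]
wrist_force: [0.8, -0.6, -2.1]
gripper_width: 0.201
gripper_force: 30.0
```

Call:
drive_tool(
  rows=[
    {"tx":0,"ty":0,"tz":0.15,"ax":0,"ay":0,"az":0,"claw":1},
    {"tx":0,"ty":0,"tz":0.15,"ax":0,"ay":0,"az":0,"claw":1},
    {"tx":0,"ty":0,"tz":0,"ax":0,"ay":0,"az":0,"claw":1},
  ],
)

```text
time_s: 16.12
tcp_pos: [0.5116, -0.0296, 0.2286]
ee_rot: [[0.982, 0.189, -0.0], [0.189, -0.982, 0.0], [-0.0, -0.0, -1.0]]
wrist_force: [0.8, -1.2, -1.6]
gripper_width: 0.208
gripper_force: 30.0
```

Call:
drive_tool(
  rows=[
    {"tx":0,"ty":0,"tz":0.1,"ax":0,"ay":0,"az":0,"claw":1},
    {"tx":0,"ty":0,"tz":0.1,"ax":0,"ay":0,"az":0,"claw":1},
    {"tx":0,"ty":0,"tz":0,"ax":0,"ay":0,"az":0,"claw":1},
  ],
)

```text
time_s: 16.37
tcp_pos: [0.5115, -0.0295, 0.2266]
ee_rot: [[0.982, 0.189, -0.0], [0.189, -0.982, 0.0], [-0.0, -0.0, -1.0]]
wrist_force: [0.8, -0.5, -1.8]
gripper_width: 0.2
gripper_force: 30.0
```

Call:
drive_tool(
  rows=[
    {"tx":0,"ty":0,"tz":0.15,"ax":0,"ay":0,"az":0,"claw":1},
    {"tx":0,"ty":0,"tz":0.15,"ax":0,"ay":0,"az":0,"claw":1},
    {"tx":0,"ty":0,"tz":0.15,"ax":0,"ay":0,"az":0,"claw":1},
    {"tx":0,"ty":0,"tz":0,"ax":0,"ay":0,"az":0,"claw":1},
  ],
)

```text
time_s: 16.7
tcp_pos: [0.5114, -0.0296, 0.2219]
ee_rot: [[0.982, 0.189, -0.001], [0.189, -0.982, 0.0], [-0.001, -0.0, -1.0]]
wrist_force: [1.1, -0.2, -2.6]
gripper_width: 0.199
gripper_force: 30.0
```

Run:
```python
from station import sense
s=sense();print(s["tcp_pos"],s["wrist_force"],s["moment"],s["joints"])
```

```text
[ 0.51144295 -0.02957112  0.22192165] [ 1.10195986 -0.21066656 -2.59143678] [-0.43346515 -0.47453696  0.02233842] [ 1.48479736e+01  1.10936579e+01 -1.51445066e+01 -3.25782856e-02
 -6.38003317e+01  8.60534678e+01]
```

Call:
drive_tool(
  rows=[
    {"tx":0,"ty":0,"tz":0.15,"ax":0,"ay":0,"az":0,"claw":1},
    {"tx":0,"ty":0,"tz":0.15,"ax":0,"ay":0,"az":0,"claw":1},
    {"tx":0,"ty":0,"tz":0,"ax":0,"ay":0,"az":0,"claw":1},
  ],
)

```text
time_s: 16.95
tcp_pos: [0.5121, -0.0296, 0.2211]
ee_rot: [[0.982, 0.19, 0.002], [0.19, -0.982, -0.0], [0.001, 0.0, -1.0]]
wrist_force: [0.2, 0.8, 7.3]
gripper_width: 0.202
gripper_force: 30.0
```

Call:
drive_tool(
  rows=[
    {"tx":0,"ty":0,"tz":0.05,"ax":0,"ay":0,"az":0.06,"claw":1},
    {"tx":0,"ty":0,"tz":0,"ax":0,"ay":0,"az":0.06,"claw":1},
    {"tx":0,"ty":0,"tz":0,"ax":0,"ay":0,"az":0.06,"claw":1},
    {"tx":0,"ty":0,"tz":0,"ax":0,"ay":0,"az":0.06,"claw":1},
    {"tx":0,"ty":0,"tz":0,"ax":0,"ay":0,"az":0.06,"claw":1},
  ],
)

```text
time_s: 17.37
tcp_pos: [0.5126, -0.0297, 0.2213]
ee_rot: [[0.994, -0.112, 0.003], [-0.112, -0.994, -0.0], [0.003, -0.0, -1.0]]
wrist_force: [-0.7, 0.4, 7.8]
gripper_width: 0.203
gripper_force: 30.0
```

Call:
drive_tool(
  rows=[
    {"tx":0,"ty":0,"tz":0,"ax":0,"ay":0,"az":0.06,"claw":1},
    {"tx":0,"ty":0,"tz":0,"ax":0,"ay":0,"az":0.06,"claw":1},
    {"tx":0,"ty":0,"tz":0,"ax":0,"ay":0,"az":0.06,"claw":1},
    {"tx":0,"ty":0,"tz":0,"ax":0,"ay":0,"az":0.06,"claw":1},
  ],
)

```text
time_s: 17.7
tcp_pos: [0.5125, -0.0295, 0.2207]
ee_rot: [[0.939, -0.345, 0.003], [-0.345, -0.939, 0.0], [0.003, -0.001, -1.0]]
wrist_force: [-0.1, -0.1, 5.6]
gripper_width: 0.207
gripper_force: 30.0
```

Call:
drive_tool(
  rows=[
    {"tx":0,"ty":0,"tz":0.1,"ax":0,"ay":0,"az":0.05,"claw":1},
    {"tx":0,"ty":0,"tz":0,"ax":0,"ay":0,"az":0.05,"claw":1},
    {"tx":0,"ty":0,"tz":0,"ax":0,"ay":0,"az":0.05,"claw":1},
  ],
)

```text
time_s: 17.95
tcp_pos: [0.5115, -0.0296, 0.2178]
ee_rot: [[0.876, -0.482, -0.0], [-0.482, -0.876, 0.0], [-0.0, -0.0, -1.0]]
wrist_force: [1.4, -0.6, -1.3]
gripper_width: 0.203
gripper_force: 30.0
```

Call:
drive_tool(
  rows=[
    {"tx":0,"ty":0,"tz":0,"ax":0,"ay":0,"az":0.05,"claw":1},
    {"tx":0,"ty":0,"tz":0,"ax":0,"ay":0,"az":0.05,"claw":1},
    {"tx":0,"ty":0,"tz":0,"ax":0,"ay":0,"az":0.05,"claw":1},
  ],
)

```text
time_s: 18.2
tcp_pos: [0.5116, -0.0296, 0.2177]
ee_rot: [[0.795, -0.607, -0.0], [-0.607, -0.795, 0.0], [-0.0, -0.0, -1.0]]
wrist_force: [1.6, -0.5, -0.8]
gripper_width: 0.207
gripper_force: 30.0
```

Call:
drive_tool(
  rows=[
    {"tx":0,"ty":0,"tz":0.2,"ax":0,"ay":0,"az":0,"claw":1},
    {"tx":0,"ty":0,"tz":0.2,"ax":0,"ay":0,"az":0,"claw":1},
    {"tx":0,"ty":0,"tz":0.2,"ax":0,"ay":0,"az":0,"claw":1},
    {"tx":0,"ty":0,"tz":0.2,"ax":0,"ay":0,"az":0,"claw":1},
    {"tx":0,"ty":0,"tz":0,"ax":0,"ay":0,"az":0,"claw":1},
  ],
)

```text
time_s: 18.62
tcp_pos: [0.5121, -0.0297, 0.211]
ee_rot: [[0.797, -0.604, 0.001], [-0.604, -0.797, -0.0], [0.001, -0.0, -1.0]]
wrist_force: [1.2, -0.7, 5.2]
gripper_width: 0.202
gripper_force: 30.0
```

Run:
```python
from station import sense
s=sense();print(s["tcp_pos"],s["wrist_force"],s["moment"],s["joints"])
```

```text
[ 0.51209332 -0.02970693  0.2109911 ] [ 1.18130609 -0.66504763  5.1791031 ] [-0.24088167 -0.04407043  0.04077468] [ 1.48528378e+01  1.16204792e+01 -1.61552822e+01  3.86846501e-02
 -6.21622603e+01  3.79673938e+01]
```

Call:
drive_tool(
  rows=[
    {"tx":0,"ty":0,"tz":0,"ax":0,"ay":0,"az":0.07,"claw":1},
    {"tx":0,"ty":0,"tz":0,"ax":0,"ay":0,"az":0.07,"claw":1},
    {"tx":0,"ty":0,"tz":0,"ax":0,"ay":0,"az":0.07,"claw":1},
    {"tx":0,"ty":0,"tz":0,"ax":0,"ay":0,"az":0.07,"claw":1},
    {"tx":0,"ty":0,"tz":0,"ax":0,"ay":0,"az":0.07,"claw":1},
    {"tx":0,"ty":0,"tz":0,"ax":0,"ay":0,"az":0.07,"claw":1},
    {"tx":0,"ty":0,"tz":0,"ax":0,"ay":0,"az":0.07,"claw":1},
    {"tx":0,"ty":0,"tz":0,"ax":0,"ay":0,"az":0.07,"claw":1},
  ],
)

```text
time_s: 19.28
tcp_pos: [0.5121, -0.0297, 0.211]
ee_rot: [[0.351, -0.936, 0.001], [-0.936, -0.351, -0.0], [0.001, -0.001, -1.0]]
wrist_force: [0.5, -0.3, 5.8]
gripper_width: 0.203
gripper_force: 30.0
```

Run:
```python
from station import sense
s=sense();print(s["tcp_pos"],s["wrist_force"],s["moment"],s["joints"][5])
```

```text
[ 0.5120976  -0.02969459  0.21099177] [ 0.48792671 -0.2764586   5.82381352] [-0.30099168 -0.21953053  0.0693024 ] 5.697834775862265
```

Call:
drive_tool(
  rows=[
    {"tx":0,"ty":0,"tz":0,"ax":0,"ay":0,"az":0.05,"claw":1},
    {"tx":0,"ty":0,"tz":0,"ax":0,"ay":0,"az":0.05,"claw":1},
    {"tx":0,"ty":0,"tz":0,"ax":0,"ay":0,"az":0.05,"claw":1},
    {"tx":0,"ty":0,"tz":0,"ax":0,"ay":0,"az":0.05,"claw":1},
    {"tx":0,"ty":0,"tz":0,"ax":0,"ay":0,"az":0.05,"claw":1},
    {"tx":0,"ty":0,"tz":0,"ax":0,"ay":0,"az":0.05,"claw":1},
  ],
)

```text
time_s: 19.78
tcp_pos: [0.5121, -0.0297, 0.211]
ee_rot: [[0.06, -0.998, 0.001], [-0.998, -0.06, -0.0], [0.0, -0.001, -1.0]]
wrist_force: [1.0, -1.3, 5.2]
gripper_width: 0.203
gripper_force: 30.0
```

Run:
```python
from station import sense
s=sense();print(s["tcp_pos"],s["wrist_force"],s["moment"],s["joints"][5])
```

```text
[ 0.51209519 -0.02970481  0.21101641] [ 1.03133638 -1.32366916  5.22932162] [-0.26491556 -0.23446795  0.11403251] -11.43253262668205
```

Call:
drive_tool(
  rows=[
    {"tx":0,"ty":0,"tz":0,"ax":0,"ay":0,"az":0.05,"claw":1},
    {"tx":0,"ty":0,"tz":0,"ax":0,"ay":0,"az":0.05,"claw":1},
    {"tx":0,"ty":0,"tz":0,"ax":0,"ay":0,"az":0.05,"claw":1},
    {"tx":0,"ty":0,"tz":0,"ax":0,"ay":0,"az":0.05,"claw":1},
    {"tx":0,"ty":0,"tz":0,"ax":0,"ay":0,"az":0.05,"claw":1},
  ],
)

```text
time_s: 20.2
tcp_pos: [0.5121, -0.0297, 0.211]
ee_rot: [[-0.187, -0.982, 0.001], [-0.982, 0.187, -0.001], [0.0, -0.001, -1.0]]
wrist_force: [0.3, -0.6, 5.0]
gripper_width: 0.206
gripper_force: 30.5
```

Run:
```python
from station import sense
s=sense();print(s["tcp_pos"],s["wrist_force"],s["moment"],s["joints"][5])
```

```text
[ 0.51210484 -0.02971141  0.21097361] [ 0.25517996 -0.57529034  5.01025543] [-0.27745464 -0.19445992  0.6698702 ] -25.67477230500588
```

Call:
drive_tool(
  rows=[
    {"tx":0,"ty":0,"tz":0,"ax":0,"ay":0,"az":0.05,"claw":1},
    {"tx":0,"ty":0,"tz":0,"ax":0,"ay":0,"az":0.05,"claw":1},
    {"tx":0,"ty":0,"tz":0,"ax":0,"ay":0,"az":0,"claw":1},
  ],
)

```text
time_s: 20.45
tcp_pos: [0.512, -0.0295, 0.211]
ee_rot: [[-0.282, -0.959, 0.001], [-0.959, 0.282, -0.0], [0.0, -0.001, -1.0]]
wrist_force: [0.5, 0.3, 5.0]
gripper_width: 0.211
gripper_force: 31.8
```

Run:
```python
from station import sense
from h import *
s=sense();print(s["tcp_pos"],s["wrist_force"],s["moment"],s["joints"][5],s["ee_rot"][:,0])
s,p,d,C,W=snap("wrist","w8")
T=(W-s["tcp_pos"])@np.array(s["ee_rot"])
m=(p.max(2)<70)&(T[:,:,2]<0)&(T[:,:,2]>-.035)&(abs(T[:,:,1])<.03)&(T[:,:,0]>.012)&(T[:,:,0]<.06)
X=T[m];t=X[X[:,2]<np.percentile(X[:,2],50)+.003]
print("bar in tool:",[np.round(x,1) for x in cv2.minAreaRect(t[:,:2].astype(np.float32)*1000)],np.polyfit(t[:,0],t[:,1],1),"far",np.percentile(t[:,0],99))
```

```text
[ 0.51199093 -0.02949579  0.21099042] [0.49849469 0.33408242 4.99218804] [ 0.02528261 -0.08470432  0.95277168] -31.28680956041131 [-2.81987482e-01 -9.59418067e-01  1.78782125e-04]
bar in tool: [array([26.2, -2.2]), array([17.6, 28.8]), np.float64(86.9)] [-0.06052968 -0.00062199] far 0.0398854740695169
```

The moment has risen to 0.95 N m with the bar held back in the fingers, so the screw is at its stop. Release and lift off.

Call:
drive_tool(
  rows=[
    {"tx":0,"ty":0,"tz":0,"ax":0,"ay":0,"az":0,"claw":5},
    {"tx":0,"ty":0,"tz":0,"ax":0,"ay":0,"az":0,"claw":5},
    {"tx":0,"ty":0,"tz":0,"ax":0,"ay":0,"az":0,"claw":5},
    {"tx":0,"ty":0,"tz":0,"ax":0,"ay":0,"az":0,"claw":5},
    {"tx":0,"ty":0,"tz":0,"ax":0,"ay":0,"az":0,"claw":5},
    {"tx":0,"ty":0,"tz":-1,"ax":0,"ay":0,"az":0,"claw":5},
    {"tx":0,"ty":0,"tz":-2,"ax":0,"ay":0,"az":0,"claw":5},
    {"tx":0,"ty":0,"tz":-3,"ax":0,"ay":0,"az":0,"claw":5},
    {"tx":0,"ty":0,"tz":-3,"ax":0,"ay":0,"az":0,"claw":5},
  ],
)

```text
time_s: 21.25
tcp_pos: [0.5108, -0.0298, 0.3008]
ee_rot: [[-0.285, -0.958, -0.003], [-0.958, 0.285, -0.0], [0.001, 0.003, -1.0]]
wrist_force: [-0.1, 0.8, 0.1]
gripper_width: 0.573
gripper_force: 0.0
```

Call:
drive_tool(
  rows=[
    {"tx":0,"ty":0,"tz":-1,"ax":0,"ay":0,"az":0,"claw":5},
    {"tx":4,"ty":0,"tz":0,"ax":0,"ay":0,"az":0,"claw":5},
    {"tx":4,"ty":0,"tz":0,"ax":0,"ay":0,"az":0,"claw":5},
    {"tx":4,"ty":0,"tz":0,"ax":0,"ay":0,"az":0,"claw":5},
    {"tx":4,"ty":0,"tz":0,"ax":0,"ay":0,"az":0,"claw":5},
    {"tx":0,"ty":0,"tz":0,"ax":0,"ay":0,"az":0,"claw":5},
  ],
)

```text
time_s: 21.75
tcp_pos: [0.4635, -0.1875, 0.3101]
ee_rot: [[-0.291, -0.957, -0.002], [-0.957, 0.291, -0.001], [0.001, 0.002, -1.0]]
wrist_force: [-0.6, 0.3, -0.5]
gripper_width: 0.571
gripper_force: 0.0
```

Run:
```python
from h import *
s,p,d,C,W=snap("scene","scene9");s,p2,d2,C2,W2=snap("top","top9");print(s["tcp_pos"],s["wrist_force"])
b=(p.max(2)<75)&(W[:,:,2]>.2)&(W[:,:,2]<.25)&(np.hypot(W[:,:,0]-.512,W[:,:,1]+.03)<.06);X=W[b];print("bar scene",len(X),X.mean(0).round(3),np.percentile(X[:,2],[2,98]))
g=(p2.max(2)<60)&(W2[:,:,2]>.09)&(W2[:,:,2]<.14)&(abs(W2[:,:,0]-.465)<.03)&(abs(W2[:,:,1]-.07)<.05);print("grip",W2[g].mean(0).round(4))
cv2.imwrite("pics/c9.png",np.hstack([cv2.resize(cv2.imread("pics/scene9.png")[100:280,230:430],(400,360),interpolation=2),cv2.resize(cv2.imread("pics/top9.png")[140:240,250:360],(396,360),interpolation=2)]))
```

```text
[ 0.46443964 -0.18561257  0.30997221] [-0.32414111 -0.52947953  0.09041356]
bar scene 334 [ 0.507 -0.024  0.229] [0.20467005 0.23716184]
grip [0.462  0.0655 0.1245]
```

View pics/c9.png

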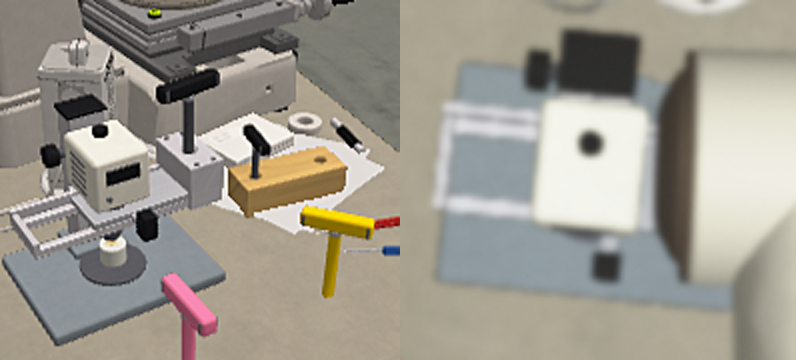

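The key stands upright in the lock screw, with its bar at crop (188,85). The slide is still home, everything else is where it was, and the arm is clear.

```bash
python3 -c "from station import finish_job;print(finish_job())"
```

```text
the job is handed in; nothing more can be done
None
```

I've handed the job in: the lens slide is home against its stop, and the thick key turned the lock clockwise until it would go no further and now stands in the screw; I felt no contact with the camera and saw the other items still in place.

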